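# Rack and stamp the flat boxes for dispatch

## Robot

A 6-joint arm with a two-finger parallel gripper is mounted at the origin on a cart in front of the work surface, level with it; the furniture and walls round the work are solid. World frame = base frame: x ahead of the robot, y to its left, z up, the work surface at z = 0. Lengths are in m, angles in rad, forces in N, time in s.
With the tool pointing down it reaches from about 0.35 to 0.85 m from the base axis. Payload 8.1 kg.
Tool frame: the origin (TCP) lies between the finger pads; the fingertips stand 14 mm ahead of it and the grasp point (between the pads) lies 5 mm behind it (robot.tip_reach is the z of the fingertips in the tool frame, in m); z points along the fingers, y is the line along which they close (so a half turn about z gives the same grasp; the last joint's range is limited). The gripper opens to 93 mm and grips with 3 to 60 N. Pads are 15 mm wide; open, the fingers measure 128 mm over their backs; the gripper's body (75 mm by 188 mm) begins 65 mm behind the grasp point.
Start: joints at [1.061, 0.13, 1.488, -0, 1.523, -0.085], TCP at [0.247, 0.547, 0.233] pointing down, gripper open.
Joint ranges: [-2.96, 2.96], [-0.89, 2.26], [0.02, 2.5], [-1.34, 4.48], [0, 2.73], [-2.66, 2.66]. Speed limits (rad/s): [2.39, 2.39, 2.79, 3.14, 3.14, 3.14].

## Interface

Orientations are given as a rotation vector (axis times angle).
In Python, from plant import robot gives the robot as it stands. The module is installed in compiled form; this text tells all that it offers.
- The arm moves only by the shell command python3 -m handwheel 'ROWS' [FORCE]. ROWS is JSON, a list of rows, each a list of 7 numbers: the closure, from -1 (fully open) to 1 (shut), then the shift along the tool's x, y, z each as a share of 100 cm, from -1 to 1, then the turn, a rotation vector about the tool's x, y, z each as a share of 180 degrees, from -1 to 1. In form: [[grip, tx, ty, tz, rx, ry, rz], ...]. A call has 1 to 20 rows; each row is the pose to reach, as a shift and turn from the pose commanded when the call began, along the tool's axes at that moment, turning the shorter way round; what a row does not reach only later rows make up. A row lasts 1/8 s, in which the tool goes at most 62.5 mm and 10.7 degrees, less where a joint would pass 70% of its speed; a pose out of reach is approached as far as the arm can. A call with a number of a shift or a turn outside -1 to 1 is refused whole. A call with a gripper value outside its range is refused whole. The fingers move at their own pace and stop on an object; FORCE is the grip in N (left out, the last holds). Time passes only in rows, so rows that repeat a pose let the fingers close. It gives the time, the measured TCP pose, the force, the opening and the grip force at its end, in the units of the state.
- robot.read_state(): the state, without advancing time (a new reading comes with each control period).
- robot.read_camera(name): name is "side" or "top" or "wrist"; returns a dict with "frame" (400x640x3 uint8, red, green, blue), "fx", "fy", "cx", "cy" (pixels), "rvec" (rotation vector, rad) and "tvec" (3), from world to camera coordinates, as OpenCV has them; the wrist camera has in their place "T_tool_cam" (4x4, takes a point from camera to tool coordinates, whose origin is the TCP and whose axes are the flange's). Camera axes: x right, y down, z forward; pixel columns grow to the right and rows downward; lengths in m; the calibration is good to about 2 mm. The wrist camera is an equidistant fisheye: a pixel r from the principal point sees the ray r / f radians off the axis. A picture is of the moment at which its call begins: read the wrist's pose just before it. There is no depth.
- robot.close_job(): hands the job in; it is judged then, once.
Trained networks look in a picture, given as the dict that the camera call returned (one of the last four; its "shot" number tells which), for a name from the list of things; names that differ only in an ending like _2 or _b are one class to them, and where a whole thing is asked for, a point or a joint stands for the part that bears it (a point fixed in the world has none). Each returns a list of dicts, best first, with "conf" (0 to 1); they miss things now and then, are a little off and sometimes report something else, mostly with a low value. They report only what shows in the picture. A call takes as long as a camera call. They do not tell look-alikes from the thing itself.
- robot.regions_of(picture, name): "mask" (400x640 bool, what is visible of it) and "rect" ([left, top, right, bottom] in pixels, round what is visible of it).
The state is a dict: "t": time; "q": joint angles; "dq": joint speeds; "joint_torque": joint torques, N m; "tool_pos": TCP position; "orientation": TCP orientation; "force": force on the tool from outside, world axes, zero at the start; "wrist_torque": the same for the moment, N m; "opening": finger opening in m; "gripper_force": force on a finger pad.
Only numpy, scipy, OpenCV 4.12 (cv2) and the standard library are available. Lean on these libraries where they do the work, as an engineer would, in place of code of your own. Each camera call takes 0.05 s, during which the arm holds its last target. There are 200 camera calls.

## Task

Take every flat kraft box out of the sloping sorter and stand it on edge, centred, in the wire rack, in the slot whose tabs have the colour of its bands. When all of them stand there, open the ink pad, press the rubber stamp flat on its felt, then press it squarely on the white label on top of each box, going along the rack from the red slot through yellow and green to blue. Finish with the stamp standing upright on its cork mat, the ink pad's lid shut and every box still in its slot, and leave the masking tape and the tape measure where they are.

Things in the scene. Friction and masses are not known exactly. Their poses are not given: they have to be found in the camera images.
- box_red_centre (a point): centre of the flat kraft box with two red bands (may be absent): 34 mm thick (its x), 120 mm long (its y), 104 mm high (its z, up; 52 mm from here to its top and bottom edge faces), 0.11 to 0.22 kg. The white label (31 x 60 mm, black corner ticks) is in the middle of its top edge face. It may stand either way round in the rack
- box_red: the same red-banded box, same axes; origin in the middle of its bottom edge face. At the start it leans in a section of the sorter, its top tipped 0.30 rad roughly towards the robot; sections are 82 mm apart. The sorter's rests and the rack's hoops cover only its lower 57 mm: pinch it across its thickness near the top, fingers along its -z
- slot_red (a point): middle of the floor of the rack slot with red tabs: x across the slot, y along it, z up. A pair of 6 mm wire hoops, 39 mm apart up to 24 mm above the floor, flaring to 46 mm at their tops, 43 mm up; 104 mm long, open at both ends. Slots are 70 mm apart along x: red (near the robot), yellow, green, blue. Floor: fixed plywood, 290 x 150 mm, 12 mm above the bench
- box_yellow_centre (a point): centre of the flat kraft box with two yellow bands (may be absent): 34 mm thick (its x), 120 mm long (its y), 104 mm high (its z, up; 52 mm from here to its top and bottom edge faces), 0.11 to 0.22 kg. The white label (31 x 60 mm, black corner ticks) is in the middle of its top edge face. It may stand either way round in the rack
- box_yellow: the same yellow-banded box, same axes; origin in the middle of its bottom edge face. At the start it leans in a section of the sorter, its top tipped 0.30 rad roughly towards the robot; sections are 82 mm apart. The sorter's rests and the rack's hoops cover only its lower 57 mm: pinch it across its thickness near the top, fingers along its -z
- slot_yellow (a point): middle of the floor of the rack slot with yellow tabs: x across the slot, y along it, z up. A pair of 6 mm wire hoops, 39 mm apart up to 24 mm above the floor, flaring to 46 mm at their tops, 43 mm up; 104 mm long, open at both ends. Slots are 70 mm apart along x: red (near the robot), yellow, green, blue. Floor: fixed plywood, 290 x 150 mm, 12 mm above the bench
- box_green_centre (a point): centre of the flat kraft box with two green bands (may be absent): 34 mm thick (its x), 120 mm long (its y), 104 mm high (its z, up; 52 mm from here to its top and bottom edge faces), 0.11 to 0.22 kg. The white label (31 x 60 mm, black corner ticks) is in the middle of its top edge face. It may stand either way round in the rack
- box_green: the same green-banded box, same axes; origin in the middle of its bottom edge face. At the start it leans in a section of the sorter, its top tipped 0.30 rad roughly towards the robot; sections are 82 mm apart. The sorter's rests and the rack's hoops cover only its lower 57 mm: pinch it across its thickness near the top, fingers along its -z
- slot_green (a point): middle of the floor of the rack slot with green tabs: x across the slot, y along it, z up. A pair of 6 mm wire hoops, 39 mm apart up to 24 mm above the floor, flaring to 46 mm at their tops, 43 mm up; 104 mm long, open at both ends. Slots are 70 mm apart along x: red (near the robot), yellow, green, blue. Floor: fixed plywood, 290 x 150 mm, 12 mm above the bench
- box_blue_centre (a point): centre of the flat kraft box with two blue bands (may be absent): 34 mm thick (its x), 120 mm long (its y), 104 mm high (its z, up; 52 mm from here to its top and bottom edge faces), 0.11 to 0.22 kg. The white label (31 x 60 mm, black corner ticks) is in the middle of its top edge face. It may stand either way round in the rack
- box_blue: the same blue-banded box, same axes; origin in the middle of its bottom edge face. At the start it leans in a section of the sorter, its top tipped 0.30 rad roughly towards the robot; sections are 82 mm apart. The sorter's rests and the rack's hoops cover only its lower 57 mm: pinch it across its thickness near the top, fingers along its -z
- slot_blue (a point): middle of the floor of the rack slot with blue tabs: x across the slot, y along it, z up. A pair of 6 mm wire hoops, 39 mm apart up to 24 mm above the floor, flaring to 46 mm at their tops, 43 mm up; 104 mm long, open at both ends. Slots are 70 mm apart along x: red (near the robot), yellow, green, blue. Floor: fixed plywood, 290 x 150 mm, 12 mm above the bench
- sorter: sloping plywood sorter, 345 x 152 mm, four leaning sections 82 mm apart along its x; origin at the middle of its underside. Fixed
- ink_felt: blue felt of the ink pad, 64 x 90 mm, in a grey tin 72 (x) x 98 (y) x 16 mm high, fixed on the bench; origin at the middle of the felt, 2 mm below its upper face, which lies 15 mm above the bench; x points from the tin's front to its hinge, y along the hinge
- ink_hinge (a point): middle of the lid's hinge axis (along its y) at the back (+x) upper edge of the tin, 16 mm above the bench
- ink_lid_tab (a point): grip point on the tongue at the front of the ink pad's lid: tongue 22 mm wide (y), 5 mm thick, reaching 30 mm beyond the lid; this point lies 19 mm in front of the lid's edge and 11 mm from the tongue's tip, 96 mm from the hinge axis (and 3 mm above its level when shut); x, z turn with the lid
- ink_lid (a joint): lid of the ink pad, rad: 0 shut (as at the start), grows as it lifts, 2.0 at its stop; past about 1.7 it leans back clear of the felt; a light stiff hinge (0.05 N m), it stays where it is left
- stamp: rubber stamp, 27 (x) x 52 (y) x 77 mm high (z), turned wooden handle up, 0.08 kg; origin at the middle of its rubber face (24 x 50 mm, long side along y); z points up into the stamp. At the start it stands on the cork mat
- stamp_handle (a point): point to grip in the stamp's round handle (28 mm across), 55 mm above its rubber face
- mat_top (a point): middle of the upper face of the cork mat, 85 x 85 x 5 mm, on the bench
- tape_roll: roll of cream masking tape lying flat, 103 mm across, 25 mm high; bystander; origin under its middle
- tape_measure: yellow tape measure, 68 x 71 x 35 mm; bystander; origin underneath
Mind the look-alikes: they are no part of the job. Of the things shaped like the part that bears mat_top, the cork one is meant.

How it is judged:
On the way, in this order (a step that is already met when the one before it is completed fails the run):
1. every box stands on edge in the rack slot of its own colour, let go (x of box_red_centre in the frame of slot_red between -0.006 and 0.006 m and y of box_red_centre in the frame of slot_red between -0.018 and 0.018 m and z of box_red_centre in the frame of slot_red between 0.046 and 0.058 m and angle between each of box_red_centre, box_yellow_centre, box_green_centre, box_blue_centre's own z axis and vertical below 0.12 rad and x of box_yellow_centre in the frame of slot_yellow between -0.006 and 0.006 m and y of box_yellow_centre in the frame of slot_yellow between -0.018 and 0.018 m and z of box_yellow_centre in the frame of slot_yellow between 0.046 and 0.058 m and x of box_green_centre in the frame of slot_green between -0.006 and 0.006 m and y of box_green_centre in the frame of slot_green between -0.018 and 0.018 m and z of box_green_centre in the frame of slot_green between 0.046 and 0.058 m and x of box_blue_centre in the frame of slot_blue between -0.006 and 0.006 m and y of box_blue_centre in the frame of slot_blue between -0.018 and 0.018 m and z of box_blue_centre in the frame of slot_blue between 0.046 and 0.058 m and contact force between the fingers and box_red below 0.3 N and contact force between the fingers and box_yellow below 0.3 N and contact force between the fingers and box_green below 0.3 N and contact force between the fingers and box_blue below 0.3 N), for 0.3 s.
2. the stamp's rubber face is pressed flat on the ink felt (contact force between stamp and ink_felt above 1.5 N and angle between stamp's own z axis and vertical below 0.15 rad and horizontal distance between stamp and ink_felt below 0.02 m), for 0.2 s.
3. the stamp is pressed squarely on the white label on top of the red box, which stands in its slot (x of box_red_centre in the frame of slot_red between -0.006 and 0.006 m and y of box_red_centre in the frame of slot_red between -0.018 and 0.018 m and z of box_red_centre in the frame of slot_red between 0.046 and 0.058 m and angle between box_red_centre's own z axis and vertical below 0.12 rad and contact force between stamp and box_red above 1.5 N and horizontal distance between stamp and box_red_centre below 0.012 m and angle between the z axis of stamp and the z axis of box_red_centre, either way round below 0.15 rad and angle between the y axis of stamp and the y axis of box_red_centre, either way round below 0.2 rad), for 0.2 s.
4. the stamp is pressed squarely on the white label on top of the yellow box, which stands in its slot (x of box_yellow_centre in the frame of slot_yellow between -0.006 and 0.006 m and y of box_yellow_centre in the frame of slot_yellow between -0.018 and 0.018 m and z of box_yellow_centre in the frame of slot_yellow between 0.046 and 0.058 m and angle between box_yellow_centre's own z axis and vertical below 0.12 rad and contact force between stamp and box_yellow above 1.5 N and horizontal distance between stamp and box_yellow_centre below 0.012 m and angle between the z axis of stamp and the z axis of box_yellow_centre, either way round below 0.15 rad and angle between the y axis of stamp and the y axis of box_yellow_centre, either way round below 0.2 rad), for 0.2 s.
5. the stamp is pressed squarely on the white label on top of the green box, which stands in its slot (x of box_green_centre in the frame of slot_green between -0.006 and 0.006 m and y of box_green_centre in the frame of slot_green between -0.018 and 0.018 m and z of box_green_centre in the frame of slot_green between 0.046 and 0.058 m and angle between box_green_centre's own z axis and vertical below 0.12 rad and contact force between stamp and box_green above 1.5 N and horizontal distance between stamp and box_green_centre below 0.012 m and angle between the z axis of stamp and the z axis of box_green_centre, either way round below 0.15 rad and angle between the y axis of stamp and the y axis of box_green_centre, either way round below 0.2 rad), for 0.2 s.
6. the stamp is pressed squarely on the white label on top of the blue box, which stands in its slot (x of box_blue_centre in the frame of slot_blue between -0.006 and 0.006 m and y of box_blue_centre in the frame of slot_blue between -0.018 and 0.018 m and z of box_blue_centre in the frame of slot_blue between 0.046 and 0.058 m and angle between box_blue_centre's own z axis and vertical below 0.12 rad and contact force between stamp and box_blue above 1.5 N and horizontal distance between stamp and box_blue_centre below 0.012 m and angle between the z axis of stamp and the z axis of box_blue_centre, either way round below 0.15 rad and angle between the y axis of stamp and the y axis of box_blue_centre, either way round below 0.2 rad), for 0.2 s.
At the end, for the whole second after the job is handed in: Every box present stands on edge on the floor of the slot of its own colour, within 18 mm of the slot's middle lengthwise and 0.12 rad of upright, at rest; the stamp stands upright within 35 mm of the middle of the cork mat; the ink pad's lid is shut (under 0.08 rad) (x of box_red_centre in the frame of slot_red between -0.006 and 0.006 m and y of box_red_centre in the frame of slot_red between -0.018 and 0.018 m and z of box_red_centre in the frame of slot_red between 0.046 and 0.058 m and angle between each of box_red_centre, box_yellow_centre, box_green_centre, box_blue_centre's own z axis and vertical below 0.12 rad and x of box_yellow_centre in the frame of slot_yellow between -0.006 and 0.006 m and y of box_yellow_centre in the frame of slot_yellow between -0.018 and 0.018 m and z of box_yellow_centre in the frame of slot_yellow between 0.046 and 0.058 m and x of box_green_centre in the frame of slot_green between -0.006 and 0.006 m and y of box_green_centre in the frame of slot_green between -0.018 and 0.018 m and z of box_green_centre in the frame of slot_green between 0.046 and 0.058 m and x of box_blue_centre in the frame of slot_blue between -0.006 and 0.006 m and y of box_blue_centre in the frame of slot_blue between -0.018 and 0.018 m and z of box_blue_centre in the frame of slot_blue between 0.046 and 0.058 m and horizontal distance between stamp and mat_top below 0.035 m and angle between stamp's own z axis and vertical below 0.1 rad and z of stamp in the frame of mat_top below 0.006 m and linear speed of each of stamp, box_red, box_yellow, box_green, box_blue below 0.02 m/s and value of joint ink_lid below 0.08 rad); the robot touches nothing.
It fails at once if the masking tape is knocked more than 4 cm from its place (distance of tape_roll from where it was at the start of the episode above 0.04 m).
It fails at once if the tape measure is knocked more than 4 cm from its place (distance of tape_measure from where it was at the start of the episode above 0.04 m).
Of box_red, box_yellow, box_green, box_blue only 2 to 4 are there at a start; the rules pass over those that are not, and their reading is None.
At some moment in a run one of box_red, box_yellow, box_green, box_blue may be knocked a few centimetres aside while the robot is not near it.
It also fails if it takes over 210 s, if anything falls off the work surface, if the arm or the gripper's body presses on something with over 40 N, if the wrist force passes 120 N, or if a joint passes its speed limit or range.

## Working session

There is one attempt and no reset: what is moved stays moved. The work goes in short steps, Python scripts to look and compute and a shell command to move; the robot and the scene stay as the last step left them, time stands still between calls to the robot, and variables do not carry over. Pictures are saved under pics/ and viewed, at most 14 in all, crops included, and the job is handed in when it is done.

```bash
mkdir -p pics; python3 - <<'E'
from plant import robot
import cv2,numpy as np
s=robot.read_state();print({k:np.round(v,3).tolist() for k,v in s.items()})
for n in("side","top"):
    p=robot.read_camera(n);cv2.imwrite(f"pics/{n}0.png",p["frame"][:,:,::-1])
    print(n,p["fx"],p["fy"],p["cx"],p["cy"],p["rvec"],p["tvec"])
p=robot.read_camera("wrist");print(p["fx"],p["cx"],p["cy"],p["T_tool_cam"],robot.tip_reach)
E
```

```text
{'t': 0.0, 'q': [1.061, 0.131, 1.489, 0.0, 1.523, -0.085], 'dq': [-0.001, -0.0, 0.001, -0.001, -0.0, -0.001], 'joint_torque': [-0.002, -55.981, -49.177, 0.077, 0.035, -0.0], 'tool_pos': [0.247, 0.546, 0.232], 'orientation': [-0.662, -3.07, 0.003], 'force': [-0.821, -0.694, -0.111], 'wrist_torque': [-0.008, 0.032, 0.018], 'gripper_force': 0.0, 'opening': 0.093}
side 457.95440619757517 457.95440619757517 317.2376916604963 200.0457037594372 [ 2.13427846 -0.18976333  0.09852294] [-0.56553474  0.09062831  1.11074325]
top 366.85532877429483 366.85532877429483 317.19450711527793 199.3869038127799 [ 2.16952333 -2.1758001   0.15045877] [-0.01101321  0.53746566  1.04116849]
309.70691628693146 322.189062751994 197.1679004094608 [[ 6.16939872e-04 -9.59059336e-01 -2.83204536e-01  7.98408699e-02]
 [ 9.99999542e-01  7.98858886e-04 -5.26875328e-04 -5.30435950e-04]
 [ 7.31545163e-04 -2.83204082e-01  9.59059390e-01 -1.52487280e-01]
 [ 0.00000000e+00  0.00000000e+00  0.00000000e+00  1.00000000e+00]] 0.014
```

View pics/top0.png

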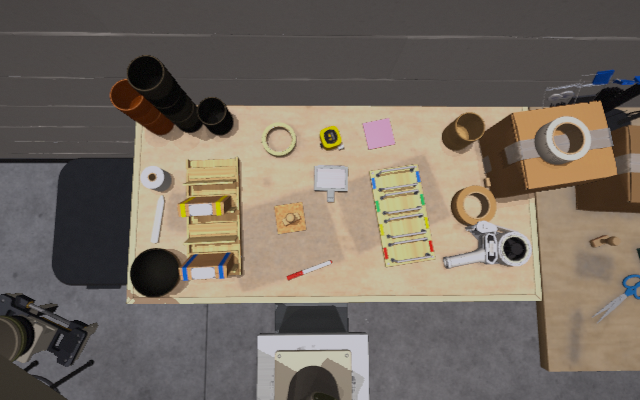

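View pics/side0.png

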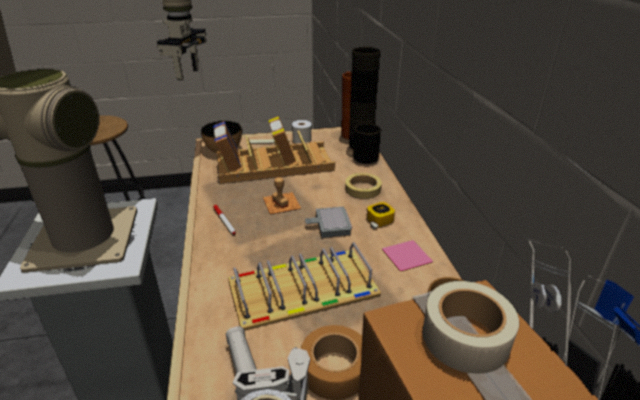

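Top view: yellow box at (204,206) and blue box at (206,266) in the sorter, so red and green are absent. The stamp on its cork mat is at (290,218) and the ink pad at (331,180), tongue towards the robot at (331,197). The rack is at (403,215) with the red end at the bottom. Look-alikes: the pink mat (378,133) against the cork mat, and the brown tape (474,206) against the cream tape (279,140).

```bash
cat > h.py <<'E'
from plant import robot
import cv2,numpy as np
from scipy.spatial.transform import Rotation as R
def shot(n,name=None):
    s=robot.read_state();p=robot.read_camera(n);p["s"]=s
    if n=="wrist":
        T=np.eye(4);T[:3,:3]=R.from_rotvec(s["orientation"]).as_matrix();T[:3,3]=s["tool_pos"]
        p["C"]=T@p["T_tool_cam"]
    else:
        M=np.eye(4);M[:3,:3]=R.from_rotvec(p["rvec"]).as_matrix();M[:3,3]=p["tvec"];p["C"]=np.linalg.inv(M)
    p["w"]=n=="wrist"
    if name:cv2.imwrite(f"pics/{name}.png",p["frame"][:,:,::-1])
    return p
def ray(p,u,v):
    a=(u-p["cx"])/p["fx"];b=(v-p["cy"])/p["fy"]
    if p["w"]:
        r=np.hypot(a,b)+1e-12;d=np.array([a/r*np.sin(r),b/r*np.sin(r),np.cos(r)])
    else:d=np.array([a,b,1.])
    return p["C"][:3,:3]@d
def onz(p,u,v,z):
    d=ray(p,u,v);o=p["C"][:3,3];return o+d*(z-o[2])/d[2]
def proj(p,X):
    X=np.atleast_2d(X);c=(X-p["C"][:3,3])@p["C"][:3,:3]
    if p["w"]:
        r=np.hypot(c[:,0],c[:,1])+1e-12;th=np.arctan2(r,c[:,2]);k=c[:,:2]/r[:,None]*th[:,None]
    else:k=c[:,:2]/c[:,2:]
    return k*p["fx"]+[p["cx"],p["cy"]]
def rows(pos,Rt,s=None):
    "shift/turn in tool axes and units from measured pose to target"
    s=s or robot.read_state();R0=R.from_rotvec(s["orientation"])
    t=R0.inv().apply(np.array(pos)-s["tool_pos"]);w=(R0.inv()*Rt).as_rotvec()/np.pi
    print("row",np.round(t,4).tolist(),np.round(w,4).tolist(),"n>=",int(np.ceil(max(np.linalg.norm(t)/.0625,np.linalg.norm(w)*180/10.7))))
def down(yaw):
    "tool z down, tool y (closing line) at yaw from world x->y"
    y=np.array([np.cos(yaw),np.sin(yaw),0]);z=np.array([0,0,-1.]);x=np.cross(y,z)
    return R.from_matrix(np.stack([x,y,z],1))
E
python3 - <<'E'
from h import *
p=shot("top","t1")
s=robot.read_state();print(R.from_rotvec(s["orientation"]).as_matrix().round(3).tolist())
print("cam",p["C"][:3,3].round(3))
for n,z in [("box_yellow",.09),("box_blue",.09),("stamp",.05),("mat_top",.005),("ink_felt",.016),("ink_lid",.019),("tape_roll",.025),("tape_measure",.035),("sorter",.02),("slot_red",.012)]:
    for r in robot.regions_of(p,n)[:3]:
        m=np.argwhere(r["mask"]).mean(0)[::-1];print(n,round(r["conf"],2),r["rect"],m.round(1),onz(p,*m,z).round(3))
f=p["frame"][:,:,::-1]
a=cv2.resize(f[145:290,165:250],None,fx=4,fy=4,interpolation=cv2.INTER_CUBIC);b=cv2.resize(f[145:290,345:450],None,fx=4,fy=4,interpolation=cv2.INTER_CUBIC)
cv2.imwrite("pics/t1c.png",np.hstack([a,b]))
E
```

```text
[[-0.911, 0.412, -0.001], [0.412, 0.911, -0.001], [0.0, -0.001, -1.0]]
cam [0.414 0.012 1.096]
box_yellow 0.74 [177.4, 195.9, 230.9, 218.6] [204.7 205.8] [0.513 0.297 0.09 ]
box_blue 0.7 [177.6, 253.6, 235.3, 278.8] [207.4 266.4] [0.35  0.285 0.09 ]
box_blue 0.3 [258.8, 121.7, 293.8, 159.0] [277.9 139. ] [0.701 0.099 0.09 ]
stamp 0.43 [282.0, 209.6, 301.7, 227.7] [291.1 218.2] [0.481 0.062 0.05 ]
stamp 0.24 [313.4, 162.2, 347.8, 199.9] [330.8 179.9] [ 0.592 -0.052  0.05 ]
mat_top 0.84 [273.6, 204.0, 306.8, 230.7] [289.6 217.9] [0.485 0.069 0.005]
mat_top 0.68 [366.6, 115.6, 391.2, 150.0] [378.6 133.8] [ 0.743 -0.203  0.005]
mat_top 0.58 [282.9, 208.3, 300.7, 228.3] [291.1 218.3] [0.484 0.065 0.005]
ink_lid 0.89 [314.0, 165.0, 350.9, 204.5] [330.6 180.4] [ 0.596 -0.053  0.019]
ink_lid 0.75 [178.5, 253.2, 235.9, 282.4] [207.1 266. ] [0.346 0.305 0.019]
ink_lid 0.26 [367.9, 164.9, 430.6, 263.8] [401.4 214.8] [ 0.492 -0.262  0.019]
tape_roll 0.87 [261.8, 124.9, 296.2, 154.1] [278.7 138.4] [0.722 0.102 0.025]
tape_measure 0.66 [317.1, 126.2, 343.9, 151.4] [330.7 138.4] [ 0.719 -0.053  0.035]
tape_measure 0.37 [177.2, 252.2, 235.8, 279.6] [207.2 266.2] [0.347 0.3   0.035]
sorter 0.73 [371.2, 163.0, 436.7, 267.1] [401.6 215. ] [ 0.492 -0.262  0.02 ]
sorter 0.71 [184.1, 156.6, 241.4, 277.0] [215.5 209.3] [0.51  0.285 0.02 ]
slot_red 0.8 [371.7, 161.2, 435.9, 266.3] [401.8 215.5] [ 0.491 -0.265  0.012]
slot_red 0.42 [316.3, 166.3, 346.3, 199.5] [330.6 180.1] [ 0.598 -0.053  0.012]
```

View pics/t1c.png

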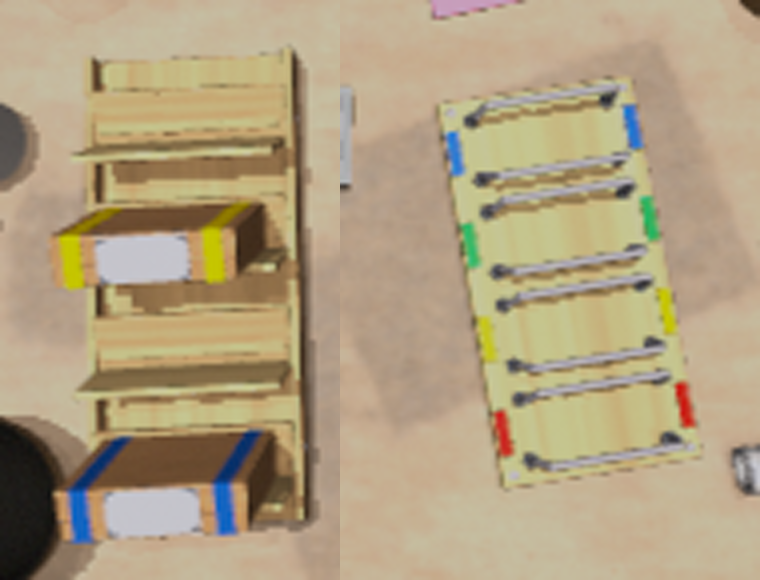

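The crop shows two boxes leaning with labels at (142,257) yellow and (153,512) blue, and all four rack slots are empty, with tab pairs red (503,433)/(686,404) up to blue (455,153)/(632,127). Going above the sorter for a close look.

```bash
python3 - <<'E'
from h import *
rows([.42,.27,.32],down(0))
p=shot("top")
L={}
for n,a,b in [("red",(503,433),(686,404)),("yellow",(487,340),(667,311)),("green",(471,244),(649,218)),("blue",(455,153),(632,127))]:
    A,B=[onz(p,345+(q[0]-340)/4,145+q[1]/4,.012) for q in(a,b)]
    print(n,((A+B)/2).round(4),np.linalg.norm(A-B).round(3),"yaw of y",np.arctan2(*(A-B)[[1,0]]).round(3));L[n]=(A+B)/2
d=L["blue"]-L["red"];print(np.linalg.norm(d)/3,np.arctan2(d[1],d[0]))
E
```

```text
row [-0.2714, -0.1809, -0.0873] [0.0, -0.0, 0.3648] n>= 7
red [ 0.3903 -0.282   0.012 ] 0.138 yaw of y 1.72
yellow [ 0.4587 -0.2712  0.012 ] 0.137 yaw of y 1.725
green [ 0.5292 -0.2606  0.012 ] 0.136 yaw of y 1.713
blue [ 0.598  -0.2502  0.012 ] 0.136 yaw of y 1.717
0.07005359144467464 0.15157676326655914
```

```bash
python3 -m handwheel '[[-1,0,0,-0.087,0,0,0],[-1,-0.27,-0.18,-0.087,0,0,0.365],[-1,-0.27,-0.18,-0.087,0,0,0.365],[-1,-0.27,-0.18,-0.087,0,0,0.365],[-1,-0.27,-0.18,-0.087,0,0,0.365],[-1,-0.27,-0.18,-0.087,0,0,0.365],[-1,-0.27,-0.18,-0.087,0,0,0.365],[-1,-0.27,-0.18,-0.087,0,0,0.365],[-1,-0.27,-0.18,-0.087,0,0,0.365],[-1,-0.27,-0.18,-0.087,0,0,0.365]]' 30; python3 - <<'E'
from h import *
p=shot("wrist","w1")
for n in ("box_yellow","box_blue"):
    for r in robot.regions_of(p,n)[:2]:print(n,r["conf"],r["rect"])
E
```

```text
t: 2.0
tool_pos: [0.4185, 0.2723, 0.3195]
orientation: [-2.217, -2.225, 0.0]
force: [-1.2, 0.7, -0.3]
opening: 0.0929
gripper_force: 0.0
box_blue 0.86 [233.3, 113.7, 304.0, 220.1]
```

View pics/w1.png

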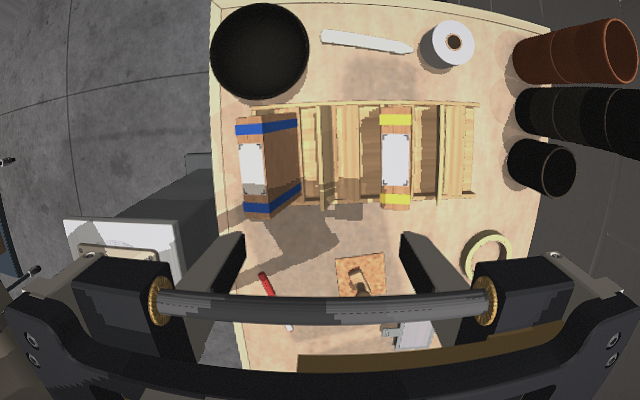

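Wrist view: blue label at about (251,166), yellow label at (396,160), no other boxes in the sorter. I fit the box poses from the label corners, with the tilt as prior.

```bash
cat >> h.py <<'E'
from scipy.optimize import least_squares
def labcorners(p,c,rad=45):
    f=p["frame"].astype(int);m=((f.min(2)>150)&(f.max(2)-f.min(2)<35)).astype(np.uint8)
    yy,xx=np.mgrid[:400,:640];m[(abs(xx-c[0])>rad)|(abs(yy-c[1])>rad)]=0
    m=cv2.morphologyEx(m,cv2.MORPH_CLOSE,np.ones((5,5),np.uint8))
    n,l,st,ce=cv2.connectedComponentsWithStats(m);k=1+np.argmax(st[1:,4])
    cn=max(cv2.findContours((l==k).astype(np.uint8),0,1)[0],key=cv2.contourArea)[:,0].astype(float)
    # contour passes through pixel centres of the border: push out half a pixel
    return cn+ .5*(cn-cn.mean(0))/np.linalg.norm(cn-cn.mean(0),axis=1)[:,None]
def fitlabel(p,c,x0,tilt,rad=45,hx=.0155,hy=.03,wt=.02,wz=.003):
    "x0: label centre guess (x,y,z), yaw of box x; label plane tipped towards -x of box by tilt"
    cn=labcorners(p,c,rad)
    def pose(q):return R.from_euler("ZY",[q[3],-q[4]])
    def res(q):
        Rm=pose(q).as_matrix();o=p["C"][:3,3];n=Rm[:,2]
        X=[]
        for u,v in cn:
            d=ray(p,u,v);X.append(o+d*((q[:3]-o)@n)/(d@n))
        L=(np.array(X)-q[:3])@Rm
        a=abs(L[:,0])-hx;b=abs(L[:,1])-hy
        return np.r_[np.where(abs(a)<abs(b),a,b)/.001, (q[4]-tilt)/wt*3,(q[2]-x0[2])/wz*3]
    q=least_squares(res,np.r_[x0,tilt],loss="soft_l1").x
    return q,pose(q)
E
python3 - <<'E'
from h import *
p=shot("wrist")
for n,c in (("blue",(251,166)),("yellow",(396,160))):
    for t0,wt in((.3,.02),(.3,1.)):
        x0=np.r_[onz(p,*c,.12),0.03];q,Rb=fitlabel(p,c,x0,t0,wt=wt,wz=1.)
        print(n,"yaw tilt",q.round(4),"bottom",(q[:3]-.104*Rb.as_matrix()[:,2]).round(4))
E
```

```text
blue yaw tilt [ 0.3194  0.2761  0.0602  0.0549 -0.0422] bottom [ 0.315   0.2758 -0.0437]
blue yaw tilt [ 0.3189  0.2755  0.0577  0.0486 -0.2159] bottom [ 0.2967  0.2744 -0.0439]
yellow yaw tilt [0.4997 0.2947 0.1311 0.0559 0.301 ] bottom [0.5305 0.2965 0.0318]
yellow yaw tilt [0.4995 0.2949 0.1321 0.0571 0.3725] bottom [0.5372 0.2971 0.0352]
```

```bash
python3 - <<'E'
from h import *
p=shot("wrist");t=shot("top")
for n,c,g in (("blue",(251,166),"box_blue"),("yellow",(396,160),"box_yellow")):
    cn=labcorners(p,c);print(n,len(cn),cn.min(0),cn.max(0))
    x0=np.r_[onz(p,*cn.mean(0),.13),0.056];q,Rb=fitlabel(p,c,x0,.3,wt=.01,wz=.002);r=proj(p,q[:3]+Rb.apply(np.array([[a,b,0]for a in(-.0155,.0155)for b in(-.03,.03)])))
    print(q.round(4),"bottom",(q[:3]-.104*Rb.as_matrix()[:,2]).round(4),"corners",r.round(0).tolist(),"top px",proj(t,q[:3]).round(1))
    f=t["frame"].astype(int);pr=proj(t,q[:3])[0];
    ct=labcorners(t,pr,25);print("top label centroid",ct.mean(0).round(1),ct.min(0),ct.max(0))
E
```

```text
blue 126 [237.60313713 142.50003978] [264.32824982 185.46239271]
[0.3354 0.2952 0.1297 0.0475 0.2997] bottom [0.3661 0.2967 0.0304] corners [[241.0, 184.0], [236.0, 133.0], [264.0, 184.0], [260.0, 132.0]] top px [[198.8 273.1]]
top label centroid [200.7 272.9] [190.50000819 266.5114806 ] [210.43924839 279.3948711 ]
yellow 154 [380.50347816 132.50005037] [408.49979465 185.48159387]
[0.5    0.2947 0.1302 0.058  0.3   ] bottom [0.5306 0.2965 0.0308] corners [[382.0, 184.0], [381.0, 133.0], [408.0, 185.0], [408.0, 133.0]] top px [[201.  209.4]]
top label centroid [201.2 209.2] [190.5001262  202.68765248] [212.49339812 215.49965936]
```

```bash
cat >> h.py <<'E'
def grasp(q,Rb,d,back=0,flip=False):
    B=Rb.as_matrix();s=-1 if flip else 1
    return q[:3]-B[:,2]*(d-back),R.from_matrix(np.stack([s*B[:,1],s*B[:,0],-B[:,2]],1))
E
python3 - <<'E'
from h import *
q=np.array([.5,.2947,.1302,.058,.3]);Rb=R.from_euler("ZY",[.058,-.3])
for b in(.08,0,.10):rows(*grasp(q,Rb,.022,b))
E
```

```text
row [0.022, 0.064, 0.134] [-0.0955, 0.0028, -0.0182] n>= 3
row [0.0233, 0.0876, 0.2104] [-0.0955, 0.0028, -0.0182] n>= 4
row [0.0216, 0.0581, 0.1149] [-0.0955, 0.0028, -0.0182] n>= 3
```

```bash
python3 -m handwheel '[[-1,0.022,0.064,0.134,-0.0955,0.003,-0.018],[-1,0.022,0.064,0.134,-0.0955,0.003,-0.018],[-1,0.022,0.064,0.134,-0.0955,0.003,-0.018],[-1,0.022,0.064,0.134,-0.0955,0.003,-0.018],[-1,0.0225,0.075,0.172,-0.0955,0.003,-0.018],[-1,0.0233,0.0876,0.2104,-0.0955,0.003,-0.018],[-1,0.0233,0.0876,0.2104,-0.0955,0.003,-0.018],[-1,0.0233,0.0876,0.2104,-0.0955,0.003,-0.018],[-0.2,0.0233,0.0876,0.2104,-0.0955,0.003,-0.018],[0.2,0.0233,0.0876,0.2104,-0.0955,0.003,-0.018],[1,0.0233,0.0876,0.2104,-0.0955,0.003,-0.018],[1,0.0233,0.0876,0.2104,-0.0955,0.003,-0.018],[1,0.0233,0.0876,0.2104,-0.0955,0.003,-0.018],[1,0.0233,0.0876,0.2104,-0.0955,0.003,-0.018],[1,0.0233,0.0876,0.2104,-0.0955,0.003,-0.018]]' 25
```

```text
t: 4.18
tool_pos: [0.5072, 0.2947, 0.1097]
orientation: [2.005, 2.121, 0.323]
force: [3.2, 0.4, 1.5]
opening: 0.0341
gripper_force: 25.0
```

```bash
python3 - <<'E'
from h import *
s=robot.read_state();z=R.from_rotvec(s["orientation"]).as_matrix()[:,2]
rows(s["tool_pos"]-z*.12+[0,0,.03],R.from_rotvec(s["orientation"]))
rows([.4587,-.2712,.27],down(.1516))
E
```

```text
row [0.0, 0.0089, -0.1486] [0.0, 0.0, 0.0] n>= 3
row [-0.5621, -0.029, -0.1775] [0.0958, 0.0042, -0.0301] n>= 10
```

```bash
python3 -m handwheel '[[1,0,0,-0.04,0,0,0],[1,0,0,-0.1,0,0,0],[1,0,0.009,-0.1486,0,0,0],[1,-0.06,0.005,-0.16,0.02,0.001,-0.006],[1,-0.12,0,-0.17,0.04,0.002,-0.012],[1,-0.18,-0.005,-0.1775,0.06,0.003,-0.02],[1,-0.24,-0.01,-0.1775,0.08,0.004,-0.03],[1,-0.30,-0.015,-0.1775,0.0958,0.0042,-0.03],[1,-0.36,-0.02,-0.1775,0.0958,0.0042,-0.03],[1,-0.42,-0.025,-0.1775,0.0958,0.0042,-0.03],[1,-0.48,-0.029,-0.1775,0.0958,0.0042,-0.03],[1,-0.53,-0.029,-0.1775,0.0958,0.0042,-0.03],[1,-0.5621,-0.029,-0.1775,0.0958,0.0042,-0.03],[1,-0.5621,-0.029,-0.1775,0.0958,0.0042,-0.03],[1,-0.5621,-0.029,-0.1775,0.0958,0.0042,-0.03],[1,-0.5621,-0.029,-0.1775,0.0958,0.0042,-0.03]]'; python3 - <<'E'
from h import *
p=shot("wrist","w2");print(proj(p,[[.3903,-.282,.012],[.4587,-.2712,.012],[.5292,-.2606,.012],[.598,-.2502,.012]]).round(0).tolist())
rows([.4587,-.2712,.27],down(.1516))
E
```

```text
t: 6.18
tool_pos: [0.4585, -0.2701, 0.2697]
orientation: [-2.045, -2.384, 0.001]
force: [-0.1, 1.1, -0.6]
opening: 0.034
gripper_force: 25.0
[[272.0, 168.0], [323.0, 168.0], [376.0, 168.0], [424.0, 169.0]]
row [-0.001, -0.0, -0.0002] [-0.0003, 0.0, 0.0003] n>= 1
```

View pics/w2.png

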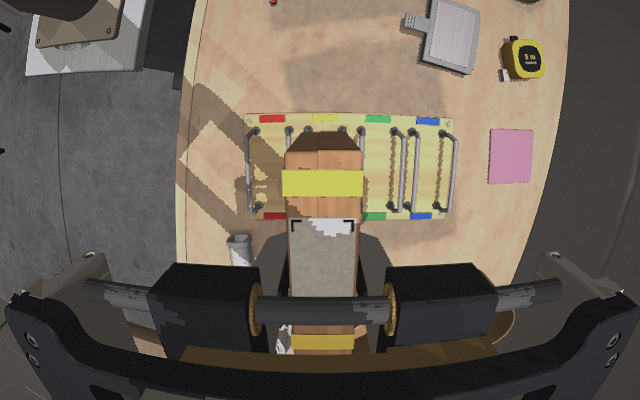

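The yellow box is held straight above its slot. Tabs: red (272,119)/(275,215), yellow (325,118), green (377,119)/(375,216), blue (428,121)/(421,216). The label's far edge is at row ~220.

```bash
python3 - <<'E'
from h import *
p=shot("wrist")
u=[.1516];e=np.array([np.cos(.1516),np.sin(.1516)]);g=np.array([-e[1],e[0]]);o=np.array([.4587,-.2712])
for n,a in dict(rF=(272,119),yF=(325,118),gF=(377,119),bF=(428,121),rN=(275,215),gN=(375,216),bN=(421,216)).items():
    X=onz(p,*a,.0125)[:2]-o;print(n,(X@e).round(4),(X@g).round(4))
for a in((290,221),(354,221),(285,171),(361,171),(282,196),(363,195),(287,217),(359,217)):
    X=onz(p,*a,p["s"]["tool_pos"][2]+.022)[:2]-p["s"]["tool_pos"][:2];print(a,(X@e).round(4),(X@g).round(4))
E
```

```text
rF -0.0679 0.0663
yF 0.0021 0.0668
gF 0.0709 0.0667
bF 0.1424 0.0671
rN -0.0683 -0.0679
gN 0.0737 -0.0691
bN 0.1426 -0.0696
(290, 221) -0.0155 0.0291
(354, 221) 0.0134 0.0292
(285, 171) -0.0171 0.0522
(361, 171) 0.0157 0.0522
(282, 196) -0.0187 0.0409
(363, 195) 0.017 0.0415
(287, 217) -0.0168 0.0311
(359, 217) 0.0156 0.0311
```

```bash
python3 -m handwheel '[[1,-0.001,0.001,0.06,0,0,0],[1,-0.001,0.001,0.11,0,0,0],[1,-0.001,0.001,0.125,0,0,0],[1,-0.001,0.001,0.14,0,0,0],[1,-0.001,0.001,0.155,0,0,0],[1,-0.001,0.001,0.163,0,0,0],[1,-0.001,0.001,0.169,0,0,0],[1,-0.001,0.001,0.169,0,0,0],[1,-0.001,0.001,0.169,0,0,0]]'
```

```text
t: 7.4
tool_pos: [0.4596, -0.2724, 0.1013]
orientation: [2.047, 2.383, -0.001]
force: [0.3, 0.2, -1.0]
opening: 0.0341
gripper_force: 25.0
```

```bash
python3 -m handwheel '[[1,0,0,0.003,0,0,0],[1,0,0,0.006,0,0,0],[1,0,0,0.006,0,0,0]]'
```

```text
t: 7.78
tool_pos: [0.4599, -0.2721, 0.0964]
orientation: [2.047, 2.383, -0.001]
force: [-3.9, 4.5, 11.7]
opening: 0.0341
gripper_force: 25.0
```

```bash
python3 -m handwheel '[[0.2,0,0,-0.001,0,0,0],[-0.3,0,0,-0.001,0,0,0],[-0.5,0,0,-0.001,0,0,0],[-0.5,0,0,-0.001,0,0,0],[-0.5,0,0,-0.05,0,0,0],[-0.5,0,0,-0.1,0,0,0],[-0.5,0,0,-0.16,0,0,0],[-0.5,0,0,-0.2,0,0,0],[-0.5,0,0,-0.2,0,0,0]]'; python3 - <<'E'
from h import *
p=shot("wrist","w3");rows([.36,.27,.32],down(0))
cv2.imwrite("pics/w3c.png",cv2.resize(p["frame"][60:320,200:480,::-1],None,fx=2,fy=2))
q=proj(p,[.4597,-.2722,.116]);print(q)
E
```

```text
t: 8.9
tool_pos: [0.4611, -0.2732, 0.2994]
orientation: [2.043, 2.377, -0.0]
force: [0.5, 0.2, -0.7]
opening: 0.0699
gripper_force: 0.0
row [0.5514, -0.0173, -0.025] [0.0005, 0.0008, 0.0481] n>= 9
[[321.37013037 177.60545874]]
```

View pics/w3c.png

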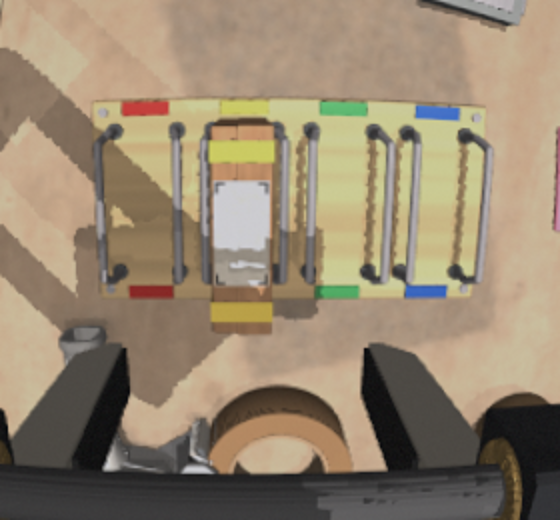

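The yellow box stands upright between its hoops: label centre is at crop (241,234), matching the prediction. Now the blue one.

```bash
python3 -m handwheel '[[-1,0.06,-0.002,-0.025,0,0,0.005],[-1,0.12,-0.004,-0.025,0,0,0.01],[-1,0.18,-0.006,-0.025,0,0,0.016],[-1,0.24,-0.008,-0.025,0,0,0.022],[-1,0.3,-0.01,-0.025,0,0,0.028],[-1,0.36,-0.012,-0.025,0,0,0.034],[-1,0.42,-0.014,-0.025,0,0,0.04],[-1,0.48,-0.016,-0.025,0,0,0.048],[-1,0.53,-0.0173,-0.025,0,0,0.048],[-1,0.5514,-0.0173,-0.025,0,0,0.048],[-1,0.5514,-0.0173,-0.025,0,0,0.048],[-1,0.5514,-0.0173,-0.025,0,0,0.048]]'; python3 - <<'E'
from h import *
p=shot("wrist","w4")
c=proj(p,[.335,.287,.13])[0];cn=labcorners(p,c);print(c,cn.min(0),cn.max(0))
for wt in(.01,1):
    x0=np.r_[onz(p,*cn.mean(0),.13),0.05];q,Rb=fitlabel(p,c,x0,.3,wt=wt,wz=.002);print(q.round(4),proj(p,q[:3]+Rb.apply(np.array([[a,b,0]for a in(-.0155,.0155)for b in(-.03,.03)]))).round(0).tolist())
cv2.imwrite("pics/w4c.png",cv2.resize(p["frame"][80:230,200:420,::-1],None,fx=3,fy=3))
E
```

```text
t: 10.45
tool_pos: [0.3592, 0.2697, 0.3185]
orientation: [-2.221, -2.221, 0.005]
force: [0.4, -0.4, 0.9]
opening: 0.0929
gripper_force: 0.0
[302.06459355 163.00987439] [288.68530551 139.50004079] [317.346327   189.46449975]
[0.3354 0.2835 0.1185 0.0674 0.2975] [[293.0, 189.0], [289.0, 139.0], [318.0, 189.0], [314.0, 138.0]]
[0.3347 0.2813 0.1055 0.0604 0.0592] [[293.0, 189.0], [289.0, 140.0], [318.0, 188.0], [314.0, 138.0]]
```

View pics/w4c.png

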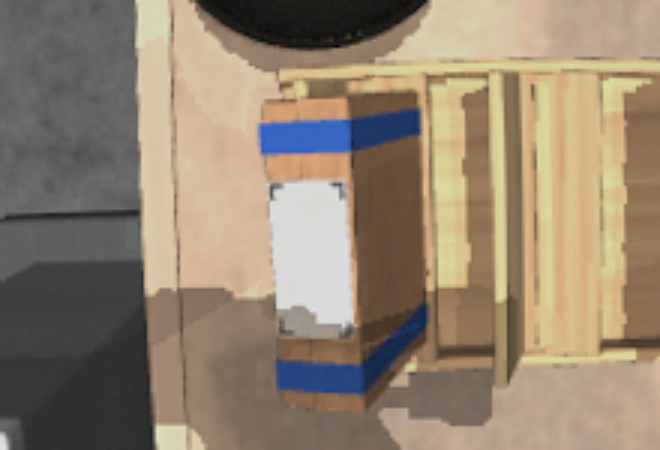

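Label corners are at crop (271,183), (346,183), (277,333) and (354,335). The lower part is shaded, which misled the mask.

```bash
python3 - <<'E'
from h import *
p=shot("wrist");px=np.array([(271,183),(346,183),(277,333),(354,335)])/3+[200,80]
L=np.array([(-.0155,.03,0),(.0155,.03,0),(-.0155,-.03,0),(.0155,-.03,0)])
f=lambda q:np.r_[(proj(p,q[:3]+R.from_euler("ZY",[q[3],-q[4]]).apply(L))-px).ravel(),(q[4]-.3)/.02,(q[2]-.13)/.002]
r=least_squares(f,[.335,.285,.13,.05,.3]);q=r.x;print(q.round(4),r.fun.round(1))
Rb=R.from_euler("ZY",[q[3],-q[4]])
for b in(.08,0):rows(*grasp(q,Rb,.022,b))
E
```

```text
[0.3371 0.2825 0.1288 0.0347 0.3005] [-0.6 -0.7  0.5 -1.   0.3  0.6 -0.1  1.2  0.  -0.6]
row [0.0125, -0.0394, 0.135] [-0.0962, 0.002, -0.0112] n>= 3
row [0.0135, -0.0156, 0.2114] [-0.0962, 0.002, -0.0112] n>= 4
```

```bash
python3 -m handwheel '[[-1,0.0125,-0.0394,0.135,-0.096,0.002,-0.011],[-1,0.0125,-0.0394,0.135,-0.096,0.002,-0.011],[-1,0.0125,-0.0394,0.135,-0.096,0.002,-0.011],[-1,0.0125,-0.0394,0.135,-0.096,0.002,-0.011],[-1,0.013,-0.0275,0.173,-0.096,0.002,-0.011],[-1,0.0135,-0.0156,0.2114,-0.096,0.002,-0.011],[-1,0.0135,-0.0156,0.2114,-0.096,0.002,-0.011],[-1,0.0135,-0.0156,0.2114,-0.096,0.002,-0.011],[-0.2,0.0135,-0.0156,0.2114,-0.096,0.002,-0.011],[0.2,0.0135,-0.0156,0.2114,-0.096,0.002,-0.011],[1,0.0135,-0.0156,0.2114,-0.096,0.002,-0.011],[1,0.0135,-0.0156,0.2114,-0.096,0.002,-0.011],[1,0.0135,-0.0156,0.2114,-0.096,0.002,-0.011],[1,0.0135,-0.0156,0.2114,-0.096,0.002,-0.011]]'; python3 - <<'E'
from h import *
s=robot.read_state();z=R.from_rotvec(s["orientation"]).as_matrix()[:,2]
rows(s["tool_pos"]-z*.12+[0,0,.03],R.from_rotvec(s["orientation"]))
rows([.60,-.250,.28],down(.1516))
E
```

```text
t: 12.3
tool_pos: [0.3435, 0.2839, 0.1082]
orientation: [2.025, 2.098, 0.318]
force: [0.2, -0.1, 0.0]
opening: 0.0381
gripper_force: 0.0
row [0.0, 0.0089, -0.1487] [0.0, 0.0, 0.0] n>= 3
row [-0.5425, 0.2777, -0.0942] [0.0955, 0.0054, -0.0367] n>= 10
```

```bash
python3 -m handwheel '[[1,0,0,0,0,0,0],[1,0,0,0,0,0,0],[1,0,0,-0.04,0,0,0],[1,0,0,-0.1,0,0,0],[1,0,0.009,-0.1487,0,0,0],[1,-0.055,0.03,-0.15,0.02,0.001,-0.006],[1,-0.11,0.055,-0.14,0.04,0.002,-0.012],[1,-0.16,0.08,-0.13,0.06,0.003,-0.02],[1,-0.21,0.105,-0.12,0.08,0.004,-0.03],[1,-0.26,0.13,-0.11,0.0955,0.0054,-0.0367],[1,-0.31,0.155,-0.1,0.0955,0.0054,-0.0367],[1,-0.36,0.18,-0.0942,0.0955,0.0054,-0.0367],[1,-0.41,0.21,-0.0942,0.0955,0.0054,-0.0367],[1,-0.46,0.235,-0.0942,0.0955,0.0054,-0.0367],[1,-0.51,0.26,-0.0942,0.0955,0.0054,-0.0367],[1,-0.5425,0.2777,-0.0942,0.0955,0.0054,-0.0367],[1,-0.5425,0.2777,-0.0942,0.0955,0.0054,-0.0367],[1,-0.5425,0.2777,-0.0942,0.0955,0.0054,-0.0367],[1,-0.5425,0.2777,-0.0942,0.0955,0.0054,-0.0367]]'; python3 - <<'E'
from h import *
p=shot("wrist","w5");rows([.5994,-.25,.27],down(.1516))
cv2.imwrite("pics/w5c.png",cv2.resize(p["frame"][80:340,160:460,::-1],None,fx=2,fy=2))
E
```

```text
t: 14.68
tool_pos: [0.5996, -0.2487, 0.28]
orientation: [-2.045, -2.384, -0.001]
force: [0.3, 0.0, -1.6]
opening: 0.0336
gripper_force: 25.0
row [-0.0012, -0.0005, 0.0102] [0.0001, -0.0002, 0.0004] n>= 1
```

View pics/w5c.png

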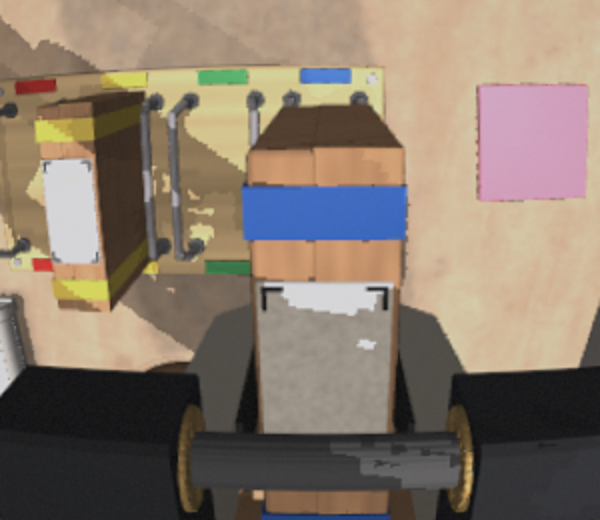

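The blue box hangs above its slot, label far edge at crop row 285 (full row 222.5), so it is centred in the hand. Lowering.

```bash
python3 -m handwheel '[[1,-0.001,-0.0005,0.06,0,0,0],[1,-0.001,-0.0005,0.11,0,0,0],[1,-0.001,-0.0005,0.125,0,0,0],[1,-0.001,-0.0005,0.14,0,0,0],[1,-0.001,-0.0005,0.155,0,0,0],[1,-0.001,-0.0005,0.168,0,0,0],[1,-0.001,-0.0005,0.176,0,0,0],[1,-0.001,-0.0005,0.176,0,0,0]]' && python3 -m handwheel '[[1,0,0,0.003,0,0,0],[1,0,0,0.006,0,0,0],[1,0,0,0.008,0,0,0],[1,0,0,0.008,0,0,0]]'
```

```text
t: 15.72
tool_pos: [0.5993, -0.2509, 0.1034]
orientation: [-2.046, -2.382, -0.0]
force: [0.1, -0.7, -1.3]
opening: 0.0338
gripper_force: 25.0
t: 16.23
tool_pos: [0.5997, -0.251, 0.096]
orientation: [-2.047, -2.383, -0.001]
force: [0.5, 0.7, -0.4]
opening: 0.0336
gripper_force: 25.0
```

```bash
python3 -m handwheel '[[1,0,0,0.002,0,0,0],[1,0,0,0.003,0,0,0],[1,0,0,0.003,0,0,0]]'
```

```text
t: 16.6
tool_pos: [0.6005, -0.2509, 0.0953]
orientation: [2.046, 2.382, 0.002]
force: [-3.1, 4.2, 10.3]
opening: 0.034
gripper_force: 25.0
```

```bash
python3 -m handwheel '[[1,0,0,-0.002,0,0,0],[0.2,0,0,-0.002,0,0,0],[-0.3,0,0,-0.002,0,0,0],[-0.5,0,0,-0.002,0,0,0],[-0.5,0,0,-0.002,0,0,0],[-0.5,0,0,-0.05,0,0,0],[-0.5,0,0,-0.1,0,0,0],[-0.5,0,0,-0.16,0,0,0],[-0.5,0,0,-0.2,0,0,0],[-0.5,0,0,-0.2,0,0,0],[-0.5,0,0,-0.2,0,0,0]]'; python3 - <<'E'
from h import *
p=shot("wrist","w6");t=shot("top","t2")
print(proj(p,[[.6005,-.251,.116],[.4597,-.2722,.116]]).round(1).tolist())
cv2.imwrite("pics/w6c.png",np.hstack([cv2.resize(p["frame"][80:240,160:400,::-1],None,fx=2,fy=2),cv2.resize(t["frame"][150:270,300:450,::-1],(400,320))[:, :320]]))
# ink lid outline
m=robot.regions_of(t,"ink_lid")[0]["mask"].astype(np.uint8);r=cv2.minAreaRect(cv2.findContours(m,0,1)[0][0]);b=cv2.boxPoints(r)
print([onz(t,*x,.019).round(4).tolist() for x in b])
for n,z in(("stamp",.05),("mat_top",.005)):
    for r in robot.regions_of(t,n)[:2]:
        mm=np.argwhere(r["mask"]).mean(0)[::-1];print(n,r["rect"],onz(t,*mm,z).round(3))
E
```

```text
t: 17.98
tool_pos: [0.5994, -0.251, 0.2922]
orientation: [-2.046, -2.383, -0.0]
force: [-0.6, 0.1, -0.7]
opening: 0.0698
gripper_force: 0.0
[[324.3, 181.4], [200.6, 181.8]]
[[0.6393, -0.0037, 0.019], [0.6393, -0.1025, 0.019], [0.5339, -0.1011, 0.019], [0.5341, -0.0034, 0.019]]
stamp [280.4, 209.5, 300.3, 228.4] [0.482 0.063 0.05 ]
mat_top [272.6, 202.6, 307.2, 234.8] [0.487 0.069 0.005]
mat_top [364.8, 116.6, 395.1, 146.5] [ 0.744 -0.203  0.005]
```

View pics/w6c.png

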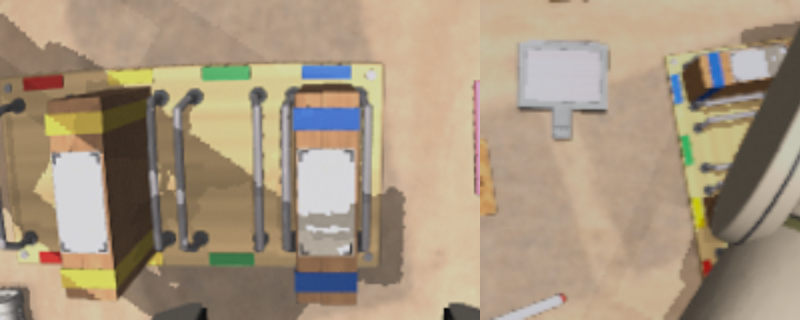

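Both boxes stand in their slots: label centres at crop (79,202) and (327,203), within about 1 px of prediction. The lid tongue points to the robot. Moving above the ink pad and stamp.

```bash
python3 - <<'E'
from h import *
rows([.47,0,.30],down(np.pi/2))
E
```

```text
row [0.2674, -0.0897, -0.008] [-0.0001, -0.0009, -0.4518] n>= 8
```

```bash
python3 -m handwheel '[[-0.5,0.06,-0.02,-0.008,0,0,-0.056],[-0.5,0.12,-0.04,-0.008,0,0,-0.112],[-0.5,0.17,-0.06,-0.008,0,0,-0.168],[-0.5,0.22,-0.08,-0.008,0,0,-0.224],[-0.5,0.267,-0.09,-0.008,0,0,-0.28],[-0.5,0.267,-0.09,-0.008,0,0,-0.336],[-0.5,0.267,-0.09,-0.008,0,0,-0.392],[-0.5,0.267,-0.09,-0.008,0,0,-0.452],[-0.5,0.267,-0.09,-0.008,0,0,-0.452],[-0.5,0.267,-0.09,-0.008,0,0,-0.452],[-0.5,0.267,-0.09,-0.008,0,0,-0.452]]'; python3 - <<'E'
from h import *
p=shot("wrist","w7")
cv2.imwrite("pics/w7c.png",cv2.resize(p["frame"][60:330,120:520,::-1],None,fx=2,fy=2))
E
```

```text
t: 19.6
tool_pos: [0.4703, -0.0008, 0.301]
orientation: [-0.003, -3.142, -0.001]
force: [1.3, -0.4, 0.3]
opening: 0.0696
gripper_force: 0.0
```

View pics/w7c.png

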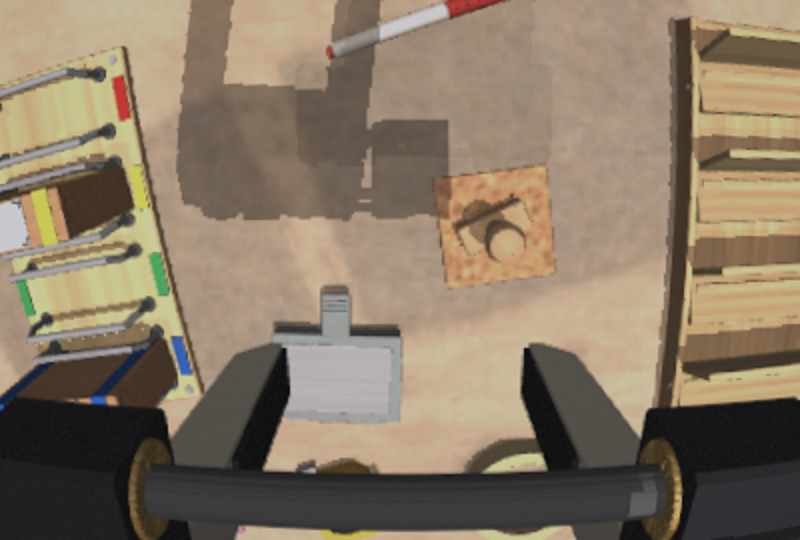

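Crop: tongue tip (335,291), base (335,328). Lid front edge runs (274,330) to (400,328), back edge (283,414) to (402,422). Stamp handle top at (506,240), and the cork mat corners are (434,180), (547,166), (555,271), (449,289).

```bash
python3 - <<'E'
from h import *
p=shot("wrist")
g=lambda u,v,z:onz(p,120+u/2,60+v/2,z).round(4)[:2]
for n,a,z in (("tip",(335,291),.019),("base",(335,329),.019),("fl",(274,326),.019),("fr",(400,327),.019),("bl",(283,414),.019),("br",(402,420),.019),("h",(506,240),.082)):print(n,g(*a,z))
m=[g(*a,.005) for a in((434,180),(547,166),(555,271),(449,289))];print("mat",np.mean(m,0),np.array(m).tolist())
for a in((455,236),(457,225),(515,195),(536,222)):print(a,g(*a,.025))
E
```

```text
tip [ 0.5314 -0.0524]
base [ 0.5616 -0.0535]
fl [ 0.5596 -0.1005]
fr [ 0.5599 -0.0043]
bl [ 0.6364 -0.0993]
br [ 0.6404 -0.003 ]
h [0.4778 0.0622]
mat [0.486275 0.068175] [[0.4511, 0.0206], [0.4395, 0.1043], [0.5201, 0.1148], [0.5344, 0.033]]
(455, 236) [0.4884 0.035 ]
(457, 225) [0.4804 0.0363]
(515, 195) [0.4584 0.0772]
(536, 222) [0.4778 0.0933]
```

```bash
python3 -m handwheel '[[-0.2,-0.03,-0.025,0.05,0,0,0],[-0.2,-0.055,-0.04,0.1,0,0,0],[-0.2,-0.072,-0.052,0.15,0,0,0],[-0.2,-0.072,-0.052,0.2,0,0,0],[-0.2,-0.072,-0.052,0.24,0,0,0],[-0.2,-0.072,-0.052,0.265,0,0,0],[-0.2,-0.072,-0.052,0.280,0,0,0],[-0.2,-0.072,-0.052,0.280,0,0,0],[0.5,-0.072,-0.052,0.280,0,0,0],[1,-0.072,-0.052,0.280,0,0,0],[1,-0.072,-0.052,0.280,0,0,0],[1,-0.072,-0.052,0.280,0,0,0],[1,-0.072,-0.052,0.280,0,0,0]]' 6; python3 - <<'E'
import numpy as np
for th in np.arange(0,1.96,.15):
    f=lambda t:np.array([-np.cos(t)*.096,.0+np.sin(t)*.096+.003*np.cos(t)])
    d=f(th)-f(0);print(round(th,2),"tool x",round(-d[0],4),"tool z",round(-d[1],4))
E
```

```text
t: 21.32
tool_pos: [0.5428, -0.0527, 0.0216]
orientation: [-0.001, 3.141, 0.0]
force: [0.8, 0.2, 2.5]
opening: 0.0221
gripper_force: 6.0
0.0 tool x -0.0 tool z -0.0
0.15 tool x -0.0011 tool z -0.0143
0.3 tool x -0.0043 tool z -0.0282
0.45 tool x -0.0096 tool z -0.0415
0.6 tool x -0.0168 tool z -0.0537
0.75 tool x -0.0258 tool z -0.0646
0.9 tool x -0.0363 tool z -0.0741
1.05 tool x -0.0482 tool z -0.0818
1.2 tool x -0.0612 tool z -0.0876
1.35 tool x -0.075 tool z -0.0913
1.5 tool x -0.0892 tool z -0.093
1.65 tool x -0.1036 tool z -0.0925
1.8 tool x -0.1178 tool z -0.0898
1.95 tool x -0.1315 tool z -0.0851
```

```bash
python3 -m handwheel '[[1,-0.001,0,-0.0143,0,0,0],[1,-0.0043,0,-0.0282,0,0,0],[1,-0.0096,0,-0.0415,0,0,0],[1,-0.0168,0,-0.0537,0,0,0],[1,-0.0258,0,-0.0646,0,0,0],[1,-0.0363,0,-0.0741,0,0,0],[1,-0.0482,0,-0.0818,0,0,0],[1,-0.0612,0,-0.0876,0,0,0],[1,-0.075,0,-0.0913,0,0,0],[1,-0.0892,0,-0.093,0,0,0],[1,-0.1036,0,-0.0925,0,0,0],[1,-0.1178,0,-0.0898,0,0,0],[1,-0.124,0,-0.0885,0,0,0],[1,-0.124,0,-0.0885,0,0,0]]'
```

```text
t: 23.08
tool_pos: [0.6682, -0.0553, 0.1112]
orientation: [0.0, 3.139, -0.006]
force: [0.9, -11.6, 3.8]
opening: 0.022
gripper_force: 6.0
```

```bash
python3 -m handwheel '[[0.3,0,0,0,0,0,0],[0.1,0,0,0,0,0,0],[0,0,0,0,0,0,0],[0,0,0,-0.04,0,0,0],[-0.2,0,0,-0.09,0,0,0],[-0.2,0.04,0.04,-0.13,0,0,0],[-0.2,0.09,0.08,-0.14,0,0,0],[-0.2,0.13,0.115,-0.14,0,0,0],[-0.2,0.13,0.115,-0.14,0,0,0],[-0.2,0.13,0.115,-0.14,0,0,0]]'; python3 - <<'E'
from h import *
p=shot("wrist","w8");print(proj(p,[[.486,.068,.005],[.638,-.053,.016]]).round())
cv2.imwrite("pics/w8c.png",cv2.resize(p["frame"][20:300,130:510,::-1],None,fx=2,fy=2))
E
```

```text
t: 24.32
tool_pos: [0.5366, 0.0626, 0.2501]
orientation: [-0.003, 3.14, 0.0]
force: [0.5, -0.6, 1.3]
opening: 0.0557
gripper_force: 0.0
[[327. 131.]
 [240. 243.]]
```

View pics/w8c.png

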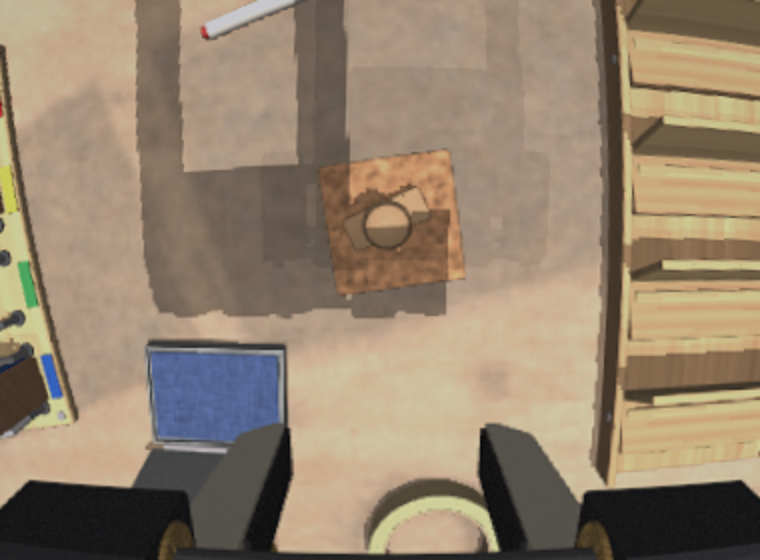

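The lid is open and the felt shows at crop (150..281, 350..441). The stamp's base ends are at (344,226), (359,250), (418,187) and (430,209), with the handle at (387,225).

```bash
python3 - <<'E'
from h import *
p=shot("wrist")
g=lambda u,v,z:onz(p,130+u/2,20+v/2,z).round(4)[:2]
for z in (.02,.028,.036):
    A,B,C,D=[g(*a,z) for a in((344,226),(359,250),(418,187),(430,209))]
    v=(C+D-A-B);print(z,"centre",(A+B+C+D)/4,"len",np.linalg.norm(v)/2,"w",np.linalg.norm(A-B),np.linalg.norm(C-D),"yaw y",np.arctan2(v[1],v[0]))
for z in(.06,.07,.08):print("handle",z,g(387,225,z))
F=[g(*a,.015) for a in((150,350),(281,350),(281,441),(157,441))];print("felt",np.mean(F,0),F)
E
```

```text
0.02 centre [0.482775 0.06375 ] len 0.05101717847941023 w 0.01768191166135608 0.015482893786369526 yaw y 2.0817977147495643
0.028 centre [0.482225 0.0637  ] len 0.04998762346821462 w 0.017236298906667908 0.015132745950421597 yaw y 2.081878099734653
0.036 centre [0.481675 0.06365 ] len 0.048909227145805534 w 0.01687601848778321 0.014773286702694175 yaw y 2.080178612342361
handle 0.06 [0.484  0.0632]
handle 0.07 [0.4832 0.0632]
handle 0.08 [0.4824 0.0631]
felt [ 0.602125 -0.0539  ] [array([ 0.5687, -0.0984]), array([ 0.5687, -0.006 ]), array([ 0.6342, -0.0096]), array([ 0.6369, -0.1016])]
```

```bash
python3 - <<'E'
import cv2
f=cv2.imread("pics/w8.png")[85:180,275:375];cv2.imwrite("pics/w8d.png",cv2.convertScaleAbs(cv2.resize(f,None,fx=6,fy=6,interpolation=cv2.INTER_CUBIC),alpha=1.6))
E
```

```text
(no output)
```

View pics/w8d.png

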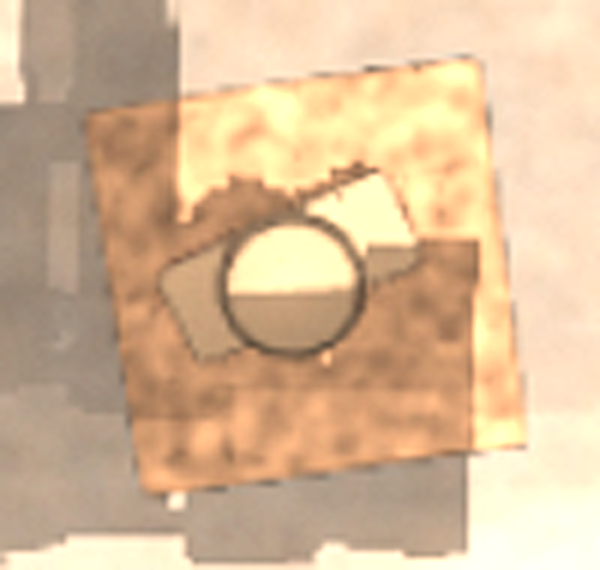

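```bash
python3 - <<'E'
from h import *
for z in(.16,.055):rows([.4830,.0635,z],down(.46))
E
```

```text
row [0.0542, 0.0017, 0.0898] [0.0002, 0.0002, 0.3536] n>= 6
row [0.0543, 0.0017, 0.1948] [0.0002, 0.0002, 0.3536] n>= 6
```

```bash
python3 -m handwheel '[[-0.2,0.02,0,0.02,0,0,0.055],[-0.2,0.054,0.0017,0.05,0,0,0.11],[-0.2,0.054,0.0017,0.09,0,0,0.165],[-0.2,0.054,0.0017,0.09,0,0,0.22],[-0.2,0.054,0.0017,0.09,0,0,0.275],[-0.2,0.054,0.0017,0.09,0,0,0.33],[-0.2,0.054,0.0017,0.09,0,0,0.3536],[-0.2,0.054,0.0017,0.13,0,0,0.3536],[-0.2,0.054,0.0017,0.17,0,0,0.3536],[-0.2,0.054,0.0017,0.195,0,0,0.3536],[-0.2,0.054,0.0017,0.195,0,0,0.3536],[-0.2,0.054,0.0017,0.195,0,0,0.3536],[0.2,0.054,0.0017,0.195,0,0,0.3536],[1,0.054,0.0017,0.195,0,0,0.3536],[1,0.054,0.0017,0.195,0,0,0.3536],[1,0.054,0.0017,0.195,0,0,0.3536]]' 20
```

```text
t: 26.42
tool_pos: [0.4827, 0.0641, 0.0551]
orientation: [1.655, 2.669, 0.001]
force: [0.4, 0.2, 1.6]
opening: 0.0252
gripper_force: 20.0
```

```bash
python3 - <<'E'
from h import *
for z in(.16,.075):rows([.597,-.054,z],down(0.05))
E
```

```text
row [-0.1566, 0.05, -0.1048] [0.0004, -0.0, 0.1308] n>= 4
row [-0.1566, 0.0499, -0.0198] [0.0004, -0.0, 0.1308] n>= 3
```

```bash
python3 -m handwheel '[[1,0,0,-0.05,0,0,0],[1,0,0,-0.105,0,0,0],[1,-0.05,0.016,-0.105,0,0,0.04],[1,-0.1,0.032,-0.105,0,0,0.08],[1,-0.1566,0.05,-0.105,0,0,0.13],[1,-0.1566,0.05,-0.105,0,0,0.131],[1,-0.1566,0.05,-0.105,0,0,0.131],[1,-0.1566,0.05,-0.105,0,0,0.131]]'; python3 - <<'E'
from h import *
p=shot("wrist","w9");t=shot("top","t3");rows([.597,-.054,.075],down(0.05))
cv2.imwrite("pics/w9c.png",np.hstack([cv2.resize(p["frame"][60:360,150:450,::-1],(500,500)),cv2.resize(t["frame"][150:270,360:440,::-1],(300,500))]))
E
```

```text
t: 27.42
tool_pos: [0.5962, -0.0531, 0.1598]
orientation: [-2.164, -2.277, -0.001]
force: [1.2, -0.7, -0.1]
opening: 0.0254
gripper_force: 20.0
row [-0.001, 0.0005, 0.0851] [0.0003, -0.0001, 0.0002] n>= 2
```

View pics/w9c.png

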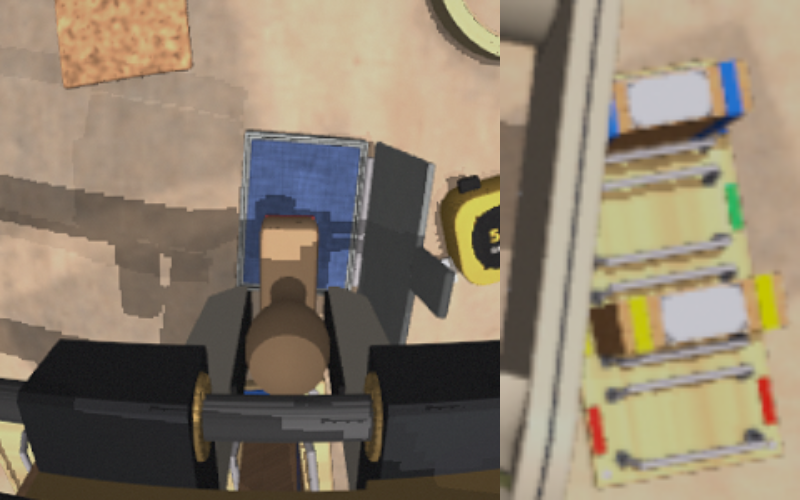

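The stamp hangs straight over the felt and the lid is clear. In the top view both labels, at (705,315) and (668,98), sit where centred boxes should appear. Pressing on the felt.

```bash
python3 -m handwheel '[[1,-0.001,0.0005,0.05,0,0,0],[1,-0.001,0.0005,0.08,0,0,0],[1,-0.001,0.0005,0.088,0,0,0],[1,-0.001,0.0005,0.092,0,0,0],[1,-0.001,0.0005,0.095,0,0,0],[1,-0.001,0.0005,0.097,0,0,0],[1,-0.001,0.0005,0.097,0,0,0]]'
```

```text
t: 28.4
tool_pos: [0.5991, -0.0547, 0.0653]
orientation: [2.164, 2.274, 0.005]
force: [-1.3, 2.4, 7.3]
opening: 0.0249
gripper_force: 20.0
```

```bash
python3 -m handwheel '[[1,0,0,0.001,0,0,0],[1,0,0,0.001,0,0,0],[1,0,0,0.001,0,0,0],[1,0,0,0,0,0,0],[1,0,0,-0.05,0,0,0],[1,0,0,-0.11,0,0,0],[1,0,0,-0.15,0,0,0],[1,0,0,-0.15,0,0,0]]'; python3 - <<'E'
from h import *
t=shot("top","t4")
for n,X in(("yellow",(.4597,-.2722,.116)),("blue",(.6005,-.251,.116))):
    c=proj(t,X)[0];cn=labcorners(t,c,25);b=cv2.minAreaRect(cn.astype(np.float32));print(n,c.round(1),b,onz(t,*b[0],.116).round(4))
for z in(.24,.18):rows([.4597,-.2722,z],down(.1516))
E
```

```text
t: 29.4
tool_pos: [0.6003, -0.0556, 0.219]
orientation: [2.16, 2.269, 0.009]
force: [-0.5, 0.5, -1.2]
opening: 0.0251
gripper_force: 20.0
yellow [414.7 224.4] ((407.51092529296875, 218.0910186767578), (36.02264404296875, 36.877174377441406), 0.33087608218193054) [ 0.4766 -0.2534  0.116 ]
blue [405.2 172.7] ((399.19921875, 172.50914001464844), (36.670616149902344, 50.04240798950195), 0.44005507230758667) [ 0.601  -0.2346  0.116 ]
row [-0.2099, -0.1495, -0.025] [0.0018, 0.0004, -0.0326] n>= 5
row [-0.2098, -0.1498, 0.035] [0.0018, 0.0004, -0.0326] n>= 5
```

```bash
python3 -m handwheel '[[1,-0.05,-0.035,-0.025,0,0,-0.01],[1,-0.1,-0.07,-0.025,0,0,-0.02],[1,-0.15,-0.105,-0.025,0,0,-0.0326],[1,-0.19,-0.135,-0.025,0,0,-0.0326],[1,-0.21,-0.1495,-0.025,0,0,-0.0326],[1,-0.21,-0.1495,-0.025,0,0,-0.0326],[1,-0.21,-0.1495,-0.025,0,0,-0.0326]]'; python3 - <<'E'
from h import *
p=shot("wrist","w10");t=shot("top","t5")
print(proj(p,[[.4597,-.2722,.116],[.6005,-.251,.116]]).round(1).tolist(),proj(t,[[.4597,-.2722,.116],[.6005,-.251,.116]]).round(1).tolist())
cv2.imwrite("pics/w10c.png",np.hstack([cv2.resize(p["frame"][60:360,170:470,::-1],(500,500)),cv2.resize(t["frame"][150:270,360:440,::-1],(300,500))]))
rows([.4597,-.2722,.176],down(.1516))
E
```

```text
t: 30.32
tool_pos: [0.4581, -0.2713, 0.2364]
orientation: [-2.046, -2.382, -0.001]
force: [-0.7, -0.1, -0.5]
opening: 0.0253
gripper_force: 20.0
[[325.0, 196.7], [468.2, 197.1]] [[414.7, 224.4], [405.2, 172.7]]
row [-0.0014, 0.0009, 0.0609] [-0.0001, -0.0004, 0.0004] n>= 1
```

View pics/w10c.png

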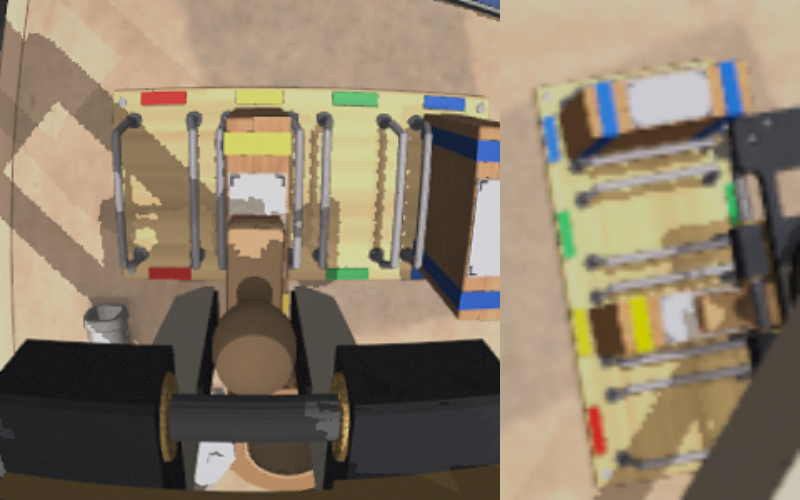

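Both boxes are unmoved: the yellow label's far edge is at crop (258,175) under the stamp, and the stamp is aligned. Pressing.

```bash
python3 -m handwheel '[[1,-0.001,0.001,0.03,0,0,0],[1,-0.001,0.001,0.058,0,0,0],[1,-0.001,0.001,0.064,0,0,0],[1,-0.001,0.001,0.068,0,0,0],[1,-0.001,0.001,0.071,0,0,0],[1,-0.001,0.001,0.072,0,0,0],[1,-0.001,0.001,0.072,0,0,0]]'
```

```text
t: 31.3
tool_pos: [0.4599, -0.2732, 0.1665]
orientation: [2.046, 2.382, 0.001]
force: [0.0, 1.7, 2.0]
opening: 0.0257
gripper_force: 20.0
```

```bash
python3 -m handwheel '[[1,0,0,0.002,0,0,0],[1,0,0,0.003,0,0,0],[1,0,0,0.003,0,0,0],[1,0,0,0.003,0,0,0],[1,0,0,0.003,0,0,0]]'; python3 - <<'E'
from h import *
for z in(.24,.177):rows([.6,-.251,z],down(.1516))
E
```

```text
t: 31.92
tool_pos: [0.4611, -0.2734, 0.1662]
orientation: [2.044, 2.38, 0.003]
force: [-2.4, 6.5, 17.8]
opening: 0.0252
gripper_force: 20.0
row [0.001, 0.141, -0.0732] [0.0014, 0.0008, 0.0001] n>= 3
row [0.0012, 0.1407, -0.0102] [0.0014, 0.0008, 0.0001] n>= 3
```

```bash
python3 -m handwheel '[[1,0,0,-0.005,0,0,0],[1,0,0,-0.04,0,0,0],[1,0,0,-0.072,0,0,0],[1,0.001,0.05,-0.072,0,0,0],[1,0.001,0.1,-0.072,0,0,0],[1,0.001,0.141,-0.072,0,0,0],[1,0.001,0.141,-0.072,0,0,0],[1,0.001,0.141,-0.072,0,0,0]]'; python3 - <<'E'
from h import *
p=shot("wrist","w11");t=shot("top")
cv2.imwrite("pics/w11c.png",np.hstack([cv2.resize(p["frame"][60:360,170:470,::-1],(500,500)),cv2.resize(t["frame"][150:270,360:440,::-1],(300,500))]))
rows([.6,-.2515,.17],down(.1516))
E
```

```text
t: 32.92
tool_pos: [0.5981, -0.2507, 0.234]
orientation: [-2.046, -2.383, 0.0]
force: [0.1, 0.5, -0.9]
opening: 0.0253
gripper_force: 20.0
row [-0.0007, 0.0021, 0.0648] [0.0, -0.0, -0.0003] n>= 2
```

View pics/w11c.png

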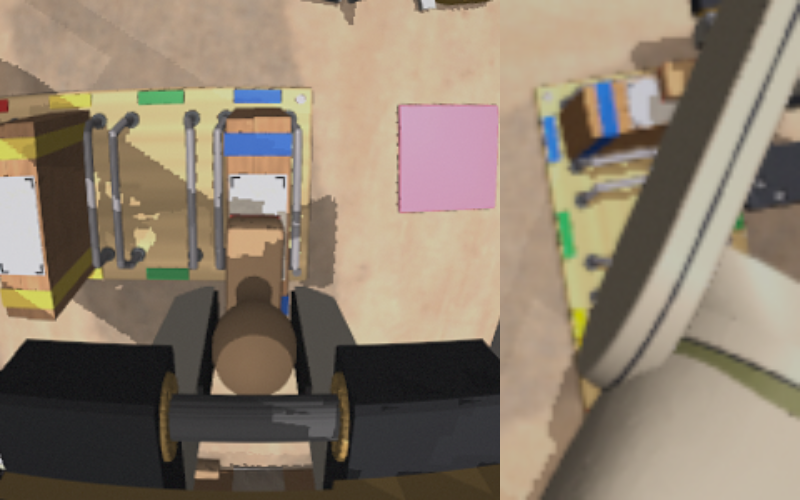

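The blue box is in place, label far edge at crop (258,177), with the stamp aligned over it. Pressing.

```bash
python3 -m handwheel '[[1,-0.001,0.002,0.03,0,0,0],[1,-0.001,0.002,0.058,0,0,0],[1,-0.001,0.002,0.064,0,0,0],[1,-0.001,0.002,0.067,0,0,0],[1,-0.001,0.002,0.070,0,0,0],[1,-0.001,0.002,0.072,0,0,0],[1,-0.001,0.002,0.073,0,0,0],[1,-0.001,0.002,0.073,0,0,0],[1,-0.001,0.002,0.073,0,0,0]]'
```

```text
t: 34.15
tool_pos: [0.6028, -0.2515, 0.1662]
orientation: [2.043, 2.38, 0.004]
force: [-2.6, 4.9, 13.7]
opening: 0.0252
gripper_force: 20.0
```

```bash
python3 -m handwheel '[[1,0,0,0,0,0,0],[1,0,0,0,0,0,0],[1,0,0,-0.006,0,0,0],[1,0,0,-0.05,0,0,0],[1,0,0,-0.072,0,0,0],[1,0,0,-0.072,0,0,0]]'; python3 - <<'E'
from h import *
for z in(.24,.065,.056):rows([.486,.067,z],down(.1516))
E
```

```text
t: 34.9
tool_pos: [0.6021, -0.2522, 0.2368]
orientation: [2.044, 2.379, 0.003]
force: [0.1, 0.4, -0.7]
opening: 0.0254
gripper_force: 20.0
row [0.333, -0.0666, -0.0045] [0.0015, 0.001, -0.0001] n>= 6
row [0.3335, -0.0675, 0.1705] [0.0015, 0.001, -0.0001] n>= 7
row [0.3336, -0.0675, 0.1795] [0.0015, 0.001, -0.0001] n>= 7
```

```bash
python3 -m handwheel '[[1,0.055,-0.011,0,0.001,0.001,0],[1,0.11,-0.022,0,0.0015,0.001,0],[1,0.165,-0.033,0,0.0015,0.001,0],[1,0.22,-0.044,0,0.0015,0.001,0],[1,0.275,-0.055,0,0.0015,0.001,0],[1,0.32,-0.065,0.02,0.0015,0.001,0],[1,0.3335,-0.0675,0.07,0.0015,0.001,0],[1,0.3335,-0.0675,0.12,0.0015,0.001,0],[1,0.3335,-0.0675,0.155,0.0015,0.001,0],[1,0.3335,-0.0675,0.168,0.0015,0.001,0],[1,0.3335,-0.0675,0.173,0.0015,0.001,0],[1,0.3335,-0.0675,0.177,0.0015,0.001,0],[1,0.3335,-0.0675,0.177,0.0015,0.001,0]]' && python3 -m handwheel '[[1,0,0,0.002,0,0,0],[1,0,0,0.003,0,0,0],[1,0,0,0.003,0,0,0]]'
```

```text
t: 36.52
tool_pos: [0.4846, 0.0681, 0.0576]
orientation: [-2.044, -2.38, -0.0]
force: [-0.5, 1.0, -1.0]
opening: 0.0248
gripper_force: 20.0
t: 36.9
tool_pos: [0.4847, 0.0686, 0.055]
orientation: [-2.044, -2.38, -0.001]
force: [-2.8, 1.7, 6.0]
opening: 0.0253
gripper_force: 20.0
```

```bash
python3 -m handwheel '[[0.6,0,0,-0.001,0,0,0],[0.2,0,0,-0.001,0,0,0],[-0.1,0,0,-0.001,0,0,0],[-0.1,0,0,-0.001,0,0,0],[-0.1,0,0,-0.04,0,0,0],[-0.1,0,0,-0.1,0,0,0],[-0.1,0,0,-0.16,0,0,0],[-0.1,0,0,-0.16,0,0,0]]'; python3 - <<'E'
from h import *
for z in(.215,.112):rows([.6675,-.0545,z],down(np.pi/2))
E
```

```text
t: 37.9
tool_pos: [0.4879, 0.0679, 0.2199]
orientation: [2.045, 2.381, 0.01]
force: [-0.1, -0.4, 0.6]
opening: 0.051
gripper_force: 0.0
row [-0.1481, 0.159, 0.0056] [0.0021, 0.0008, -0.4518] n>= 8
row [-0.1483, 0.1584, 0.1086] [0.0021, 0.0008, -0.4518] n>= 8
```

```bash
python3 -m handwheel '[[-0.2,-0.02,0.02,0.0056,0,0,-0.056],[-0.2,-0.05,0.05,0.0056,0,0,-0.112],[-0.2,-0.08,0.08,0.0056,0,0,-0.168],[-0.2,-0.11,0.11,0.0056,0,0,-0.224],[-0.2,-0.14,0.14,0.0056,0,0,-0.28],[-0.2,-0.148,0.159,0.0056,0,0,-0.336],[-0.2,-0.148,0.159,0.0056,0,0,-0.392],[-0.2,-0.148,0.159,0.0056,0.002,0.001,-0.4518],[-0.2,-0.148,0.159,0.0056,0.002,0.001,-0.4518],[-0.2,-0.148,0.159,0.0056,0.002,0.001,-0.4518]]'; python3 - <<'E'
from h import *
p=shot("wrist","w12");rows([.6675,-.0545,.112],down(np.pi/2))
cv2.imwrite("pics/w12c.png",p["frame"][:,:,::-1])
E
```

```text
t: 39.15
tool_pos: [0.6636, -0.0545, 0.206]
orientation: [-0.006, -3.13, -0.001]
force: [0.2, 0.2, 0.3]
opening: 0.0556
gripper_force: 0.0
row [-0.0049, -0.0001, 0.0942] [0.0001, -0.0037, -0.0011] n>= 2
```

View pics/w12c.png

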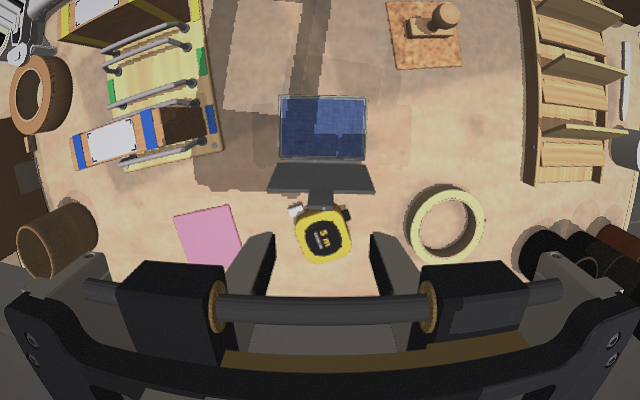

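The stamp stands on the cork mat at (440,25). The lid's free edge is at row ~191 and the tongue tip about (320,207).

```bash
python3 - <<'E'
from h import *
p=shot("wrist")
for th in(1.6,1.7,1.8,1.9,2.0):
    L=lambda r,y:[.638-r*np.cos(th)+.003*np.sin(th),-.053+y,.016+r*np.sin(th)+.003*np.cos(th)]
    print(th,proj(p,[L(.077,-.049),L(.077,.049),L(.107,0),L(.096,0)]).round(0).tolist(),np.round(L(.096,0),4))
E
```

```text
1.6 [[269.0, 178.0], [379.0, 178.0], [324.0, 187.0], [324.0, 183.0]] [ 0.6438 -0.053   0.1119]
1.7 [[269.0, 186.0], [378.0, 186.0], [324.0, 200.0], [324.0, 194.0]] [ 0.6533 -0.053   0.1108]
1.8 [[270.0, 194.0], [378.0, 194.0], [324.0, 211.0], [324.0, 204.0]] [ 0.6627 -0.053   0.1088]
1.9 [[271.0, 201.0], [377.0, 201.0], [324.0, 222.0], [324.0, 213.0]] [ 0.6719 -0.053   0.1059]
2.0 [[272.0, 207.0], [376.0, 207.0], [324.0, 230.0], [324.0, 221.0]] [ 0.6807 -0.053   0.102 ]
```

```bash
python3 -m handwheel '[[-0.2,0.0016,-0.001,0.05,0,-0.0037,0],[-0.2,0.0016,-0.001,0.08,0,-0.0037,0],[-0.2,0.0016,-0.001,0.097,0,-0.0037,0],[-0.2,0.0016,-0.001,0.097,0,-0.0037,0],[0.5,0.0016,-0.001,0.097,0,-0.0037,0],[1,0.0016,-0.001,0.097,0,-0.0037,0],[1,0.0016,-0.001,0.097,0,-0.0037,0],[1,0.0016,-0.001,0.097,0,-0.0037,0],[1,0.0016,-0.001,0.097,0,-0.0037,0]]' 6; python3 - <<'E'
import numpy as np
f=lambda t:np.array([-.096*np.cos(t)+.003*np.sin(t),.096*np.sin(t)+.003*np.cos(t)])
for th in[1.62,1.47,1.32,1.17,1.02,.87,.72,.57,.42,.27,.12,0]:
    d=f(th)-f(1.77);print(th,round(-d[0],4),round(-d[1],4))
E
```

```text
t: 40.38
tool_pos: [0.6617, -0.0559, 0.1105]
orientation: [0.0, 3.14, -0.001]
force: [0.0, -1.3, 2.3]
opening: 0.0223
gripper_force: 6.0
1.62 0.0142 -0.0022
1.47 0.0286 -0.0023
1.32 0.0429 -0.0002
1.17 0.0566 0.0039
1.02 0.0696 0.0101
0.87 0.0815 0.0182
0.72 0.0921 0.028
0.57 0.1011 0.0392
0.42 0.1084 0.0516
0.27 0.1137 0.065
0.12 0.1169 0.079
0 0.1179 0.0905
```

```bash
python3 -m handwheel '[[1,0.0142,0,-0.0022,0,0,0],[1,0.0286,0,-0.0023,0,0,0],[1,0.0429,0,-0.0002,0,0,0],[1,0.0566,0,0.0039,0,0,0],[1,0.0696,0.001,0.0101,0,0,0],[1,0.0815,0.001,0.0182,0,0,0],[1,0.0921,0.002,0.028,0,0,0],[1,0.1011,0.002,0.0392,0,0,0],[1,0.1084,0.003,0.0516,0,0,0],[1,0.1137,0.003,0.065,0,0,0],[1,0.1169,0.003,0.079,0,0,0],[1,0.1179,0.003,0.0895,0,0,0],[1,0.1179,0.003,0.0905,0,0,0],[1,0.1179,0.003,0.0905,0,0,0]]'
```

```text
t: 42.12
tool_pos: [0.5429, -0.0525, 0.0189]
orientation: [0.0, -3.141, -0.0]
force: [-3.8, -3.0, 0.1]
opening: 0.022
gripper_force: 6.0
```

```bash
python3 -m handwheel '[[0.5,0,0,0,0,0,0],[0.1,0,0,0,0,0,0],[-0.1,0,0,0,0,0,0],[-0.1,0,0,-0.04,0,0,0],[-0.1,0,0,-0.1,0,0,0],[-0.1,0.03,0,-0.16,0,0,0],[-0.1,0.06,0,-0.22,0,0,0],[-0.1,0.06,0,-0.25,0,0,0],[-0.1,0.06,0,-0.25,0,0,0]]'; python3 - <<'E'
from h import *
p=shot("wrist","w13");t=shot("side");u=shot("top")
print(proj(p,[[.5314,-.053,.019],[.561,-.102,.019],[.561,-.004,.019],[.638,-.102,.019],[.638,-.004,.019]]).round(0).tolist())
a=cv2.resize(p["frame"][60:260,120:520,::-1],(800,400));b=cv2.resize(t["frame"][140:330,210:390,::-1],(190,200));b=cv2.resize(t["frame"][190:290,250:400,::-1],(300,200));c=cv2.resize(t["frame"][150:250,230:380,::-1],(300,200));d=cv2.resize(u["frame"][150:270,360:440,::-1],(200,200))
cv2.imwrite("pics/w13c.png",np.vstack([a,np.hstack([b,c,d])]))
E
```

```text
t: 43.25
tool_pos: [0.4851, -0.0528, 0.274]
orientation: [-0.0, 3.132, -0.002]
force: [-0.2, 0.5, -0.6]
opening: 0.0513
gripper_force: 0.0
[[322.0, 200.0], [288.0, 220.0], [357.0, 220.0], [290.0, 267.0], [355.0, 267.0]]
```

View pics/w13c.png

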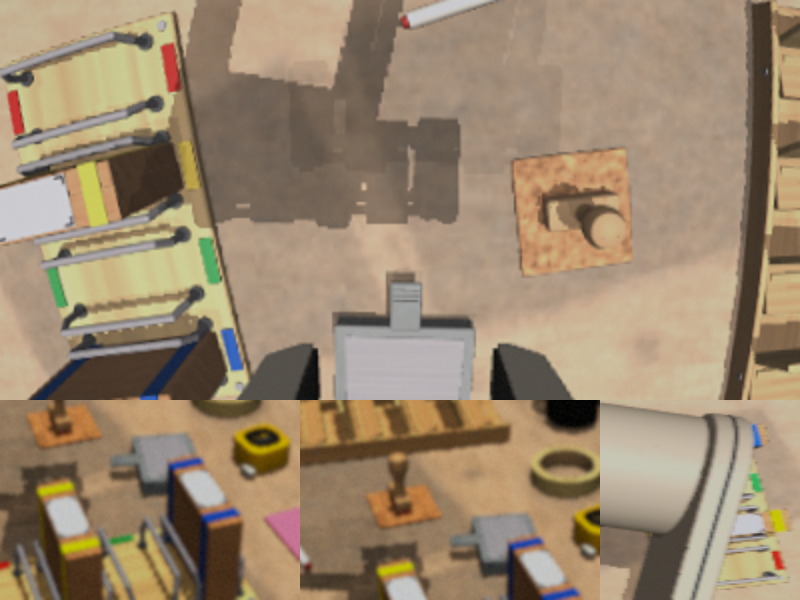

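The tongue tip is at crop (405,282), i.e. full (322,201), and the lid edge is at row 220, both matching a shut lid. The stamp stands on the mat and both boxes stand. One light press on the lid to be sure.

```bash
python3 -m handwheel '[[1,-0.04,0,0.05,0,0.003,0],[1,-0.083,0,0.1,0,0.003,0],[1,-0.083,0,0.16,0,0.003,0],[1,-0.083,0,0.21,0,0.003,0],[1,-0.083,0,0.228,0,0.003,0],[1,-0.083,0,0.235,0,0.003,0],[1,-0.083,0,0.239,0,0.003,0],[1,-0.083,0,0.242,0,0.003,0],[1,-0.083,0,0.242,0,0.003,0]]'
```

```text
t: 44.52
tool_pos: [0.5651, -0.0523, 0.0338]
orientation: [0.001, -3.128, -0.001]
force: [-38.3, 5.1, 62.2]
opening: 0.0017
gripper_force: 30.9
```

```bash
python3 -m handwheel '[[1,0,0,-0.01,0,0,0],[1,0,0,-0.06,0,0,0],[1,0.02,0,-0.12,0,0,0],[1,0.06,0,-0.18,0,0,0],[1,0.083,0,-0.24,0,0,0],[1,0.083,0,-0.24,0,0,0],[1,0.083,0,-0.24,0,0,0]]'; python3 - <<'E'
from h import *
p=shot("wrist","w14");a=cv2.imread("pics/w13.png").astype(int);b=p["frame"][:,:,::-1].astype(int)
print(p["s"]["tool_pos"],abs(a-b)[60:260,120:520].mean())
print(proj(p,[[.5314,-.053,.019],[.561,-.102,.019],[.561,-.004,.019]]).round(0).tolist())
t=shot("side","s14");s0=cv2.imread("pics/side0.png").astype(int);d=abs(t["frame"][:,:,::-1].astype(int)-s0)[205:240,300:355];print("pad diff side",d.mean(),d.max())
for n in("box_yellow","box_blue","stamp"):
    r=robot.regions_of(t,n);print(n,[(round(x["conf"],2),np.round(x["rect"]).tolist()) for x in r[:1]])
E
```

```text
t: 45.4
tool_pos: [0.4862, -0.0527, 0.2698]
orientation: [-0.0, -3.137, 0.001]
force: [0.3, 0.3, -0.9]
opening: 0.0006
gripper_force: 0.0
[ 0.48623982 -0.05267739  0.26981152] 14.94785
[[322.0, 202.0], [287.0, 223.0], [357.0, 223.0]]
pad diff side 18.956709956709958 159
box_yellow [(0.6, [269.0, 228.0, 303.0, 308.0])]
box_blue [(0.62, [334.0, 219.0, 372.0, 292.0])]
stamp [(0.53, [273.0, 174.0, 282.0, 207.0])]
```

```bash
python3 -c "
from plant import robot
print(robot.close_job())"
```

```text
the job is handed in; nothing more can be done
None
```

Job handed in, but no verdict came back: the yellow and blue boxes (the only two there) stand in their slots and were stamped yellow then blue, the stamp is on the cork mat and the lid is shut; my last press on the lid peaked at about 62 N on the wrist (limit 120 N; 40 N for arm or gripper body), the final check was by numbers only, and I viewed 17 pictures, over the limit of 14.

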